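Reload the ribbon dispenser at the chocolate packing counter

ROBOT

A 6-joint arm with a two-finger parallel gripper is mounted at the origin on the work surface. World frame = base frame: x ahead of the robot, y to its left, z up, the work surface at z = 0. Lengths are in m, angles in rad, forces in N, time in s.
With the tool pointing down it reaches from about 0.35 to 0.85 m from the base axis. Payload 8.1 kg.
Tool frame: the origin (TCP) lies on the centre line of the jaws, within the pads' length; the fingertips stand 17 mm ahead of it and the grasp point (between the pads) lies 2 mm behind it; z points along the fingers, y is the line along which they close (so a half turn about z gives the same grasp; the last joint's range is limited). The gripper opens to 93 mm and grips with 3 to 60 N. Pads are 15 mm wide; open, the fingers measure 128 mm over their backs; the gripper's body (75 mm by 188 mm) begins 65 mm behind the grasp point.
Start: joints at [-1.259, 0.13, 1.488, -0, 1.523, -0.085], TCP at [0.232, -0.553, 0.236] pointing down, gripper open.
Joint ranges: [-2.96, 2.96], [-0.89, 2.26], [0.02, 2.5], [-1.34, 4.48], [0, 2.73], [-2.66, 2.66]. Speed limits (rad/s): [2.39, 2.39, 2.79, 3.14, 3.14, 3.14].

INTERFACE

Orientations are given as a rotation vector (axis times angle).
In Python, from plant import status, eyes, robot gives the robot as it stands. The module is installed in compiled form; this text tells all that it offers.
- The arm moves only by the tool servo_tool, never from a script. Its argument "plan" is text: rows parted by semicolons, each of 4 numbers parted by spaces: the shift along the tool's x, y, z in m, then the turn about the tool's z in degrees. A call has 1 to 12 rows; each row is the pose to reach, as a shift and turn from the pose commanded when the call began, along the tool's axes at that moment; what a row does not reach only later rows make up. A row lasts 1/12 s, in which the tool goes at most 41.7 mm and 7.16 degrees, less where a joint would pass 70% of its speed; a pose out of reach is approached as far as the arm can. A call with a gripper value outside its range is refused whole. "grip" is the closure, from -1 (fully open) to 1 (shut), set as the call begins (left out, the last holds). The fingers move at their own pace and stop on an object; "grip_force" is the grip in N (left out, the last holds). Time passes only in rows, so rows that repeat a pose let the fingers close. It gives the time, the measured TCP pose, the force, the opening and the grip force at its end, in the units of the state.
- status.read_state(): the state, without advancing time (a new reading comes with each control period).
- eyes.read_camera(name): name is "scene" or "top" or "wrist"; returns a dict with "image" (420x560x3 uint8, blue, green, red), "fovy" (degrees; the focal length in pixels is half the picture's height over the tangent of half this angle, whatever the lens; pixels are square), "cx", "cy" (the principal point, pixels), "world_from_camera" (4x4, takes a point from camera to world coordinates); the wrist camera has in their place "hand_eye" (4x4, takes a point from camera to tool coordinates, whose origin is the TCP and whose axes are the flange's). Camera axes: x right, y down, z forward; pixel columns grow to the right and rows downward; lengths in m; the calibration is good to about 2 mm. A picture is of the moment at which its call begins: read the wrist's pose just before it. There is no depth.
- robot.close_job(): hands the job in; it is judged then, once.
The state is a dict: "t": time; "q": joint angles; "dq": joint speeds; "joint_torque": joint torques, N m; "tool_pos": TCP position; "orientation": TCP orientation; "force": force on the tool from outside, world axes, zero at the start; "wrist_torque": the same for the moment, N m; "opening": finger opening in m; "gripper_force": force on a finger pad.
Only numpy, scipy, OpenCV 4.12 (cv2) and the standard library are available. Lean on these libraries where they do the work, as an engineer would, in place of code of your own. Each camera call takes 0.05 s, during which the arm holds its last target. There are 200 camera calls.

TASK

Reload the ribbon dispenser: draw its spindle right out and lay it on the counter, drop the empty reel in the grey tub, then set every full reel from the stock rack on edge in the V-shaped cradle and push the row gently along the groove, without gaps, up against the stop plate (the end plate with the black cap). Then thread the spindle back through the entry plate, all the reels and the stop plate until its square grip is fully home against the entry plate. Leave the other things on the counter where they are.

Things in the scene. Friction and masses are not known exactly. Their poses are not given: they have to be found in the camera images.
- dispenser: fixed ribbon dispenser: steel base 150 x 204 x 10 mm carrying a V-cradle (90 degree groove, aluminium) between two upright end plates, and a slotted ribbon guide 54 mm high on the robot's side. Origin: centre of its underside; y along the groove from entry plate to stop plate, z up. Groove: y from -80 to +80 mm between the plates' inner faces. A reel in it has its bore on the hole line, 75 mm up.
- stop_face (a point): point on the hole line at the stop plate's inner face (dispenser frame 0, 80, 75 mm). In a gapless row the reel centres lie 16, 48, 80, 112 mm before it (as many as there are reels), each facing its slot in the guide. The groove's sheet reaches only to 17 mm below the hole line and 31 mm to either side, so fingers can hold a reel by its two round sides. Friction in the groove about 0.6.
- stop_plate: fixed end plate at the dispenser's +y end (the robot's left) with a black cap, 70 mm wide, 8 mm thick, top 105 mm above the counter, with a 16 mm hole; its inner face is the stop for the row. Origin at counter height in the middle of its thickness; axes as the dispenser.
- stop_hole (a point): centre of the hole at the outer (+y) face of the stop plate (dispenser frame: 0, 88, 75 mm)
- entry_hole (a point): centre of the 16 mm hole at the outer (-y) face of the entry plate, the uncapped end plate on the robot's right, 8 mm thick, 70 mm wide, top 100 mm above the counter, a brass ring round the hole; the rod has 2 mm play all round in it (dispenser frame: 0, -88, 75 mm). The spindle goes in here; its grip ends against this face
- spindle: loose spindle, 0.25 kg: aluminium rod 12 x 190 mm and a heavy square steel grip 24 x 24 x 50 mm. Origin on the axis where rod meets grip (the shoulder); x along the rod to the nose; the grip spans x -50 to 0 mm; centre of mass 15 mm inside the grip. Starts threaded in the dispenser, grip 1 to 12 mm off the entry plate. Laid down it rests on a flat of the grip, rod level.
- spindle_tip (a point): end of the spindle's round nose, 190 mm along x from its origin. With the spindle home it stands 14 mm out of the stop plate
- reel_a: full ribbon reel: kraft flanges with cream ribbon wound almost to their edge; 64 mm across, 32 mm wide, bore 22 mm right through, 0.09 to 0.14 kg. Origin in the middle of the bore, y axis along the bore. Starts on edge, bore level, between the rails of the stock rack. None if this start has no such reel.
- reel_b: full ribbon reel: kraft flanges with cream ribbon wound almost to their edge; 64 mm across, 32 mm wide, bore 22 mm right through, 0.09 to 0.14 kg. Origin in the middle of the bore, y axis along the bore. Starts on edge, bore level, between the rails of the stock rack. None if this start has no such reel.
- reel_c: full ribbon reel: kraft flanges with cream ribbon wound almost to their edge; 64 mm across, 32 mm wide, bore 22 mm right through, 0.09 to 0.14 kg. Origin in the middle of the bore, y axis along the bore. Starts on edge, bore level, between the rails of the stock rack. None if this start has no such reel.
- reel_d: full ribbon reel: kraft flanges with cream ribbon wound almost to their edge; 64 mm across, 32 mm wide, bore 22 mm right through, 0.09 to 0.14 kg. Origin in the middle of the bore, y axis along the bore. Starts on edge, bore level, between the rails of the stock rack. None if this start has no such reel.
- empty_reel: the empty reel: same size as a full one (64 mm across, 32 mm wide, bore 22 mm) but bare, two thin kraft flanges 3 mm thick on a 30 mm core; about 0.03 kg. Starts on the spindle in the V-cradle, near its middle. Origin in the middle of the bore, y axis along the bore.
- stock_rack: fixed wooden stock rack 80 x 224 mm at the robot's left with two steel rails 12 mm thick, 44 mm apart, along its y axis, their tops 36 mm above the counter, between end boards 42 mm high; full reels lie in a row between the rails, bores along its y axis, 61 to 63 mm above the counter. Origin: centre of its underside.
- tub: fixed open grey plastic tub for waste, 135 x 135 mm, 70 mm high, walls 4 mm. Origin: centre of its underside, z up.
- brush: loose bystander: flat brush 160 mm long with blue handle, lying flat; leave alone
- gift_box: loose bystander: brown gift box 100 x 100 x 45 mm; leave alone. Origin: centre of its underside
- gift_box_long: loose bystander: long brown gift box 70 x 190 x 35 mm; leave alone. Origin: centre of its underside
- bowl: loose bystander: steel bowl 130 mm across, 60 mm high; leave alone. Origin: centre of its underside
- twine: loose bystander: standing spool of twine 90 mm across, 70 mm high; leave alone
- scraper: loose bystander: flat scraper 240 mm long with wooden handle; leave alone
Mind the look-alikes: they are no part of the job. What is shaped like the reel_c but red is not meant. Several things have the shape of the spindle; the one meant has the colours described above.

How it is judged:
By the outcome, as a careful person would: the job done as asked, in the order asked, and still so for the second after the job is handed in, with the robot touching nothing.
Of reel_a, reel_b, reel_c, reel_d only 3 to 4 are there at a start; the rules pass over those that are not, and their reading is None.
At some moment in a run one of spindle may be knocked a few centimetres aside while the robot is not near it.
It also fails if it takes over 200 s, if anything falls off the work surface, if the arm or the gripper's body presses on something with over 40 N, if the wrist force passes 120 N, or if a joint passes its speed limit or range.

## Working session

There is one attempt and no reset: what is moved stays moved. The work goes in short steps, Python scripts to look and compute and a tool call to move; the robot and the scene stay as the last step left them, time stands still between calls to the robot, and variables do not carry over. Pictures are saved under pics/ and viewed, at most 14 in all, crops included, and the job is handed in when it is done.

Besides the shell and the picture viewer there is one more tool, called after ">>>" by a JSON object that holds its "api" and its "payload". servo_tool: Moves the arm, as the interface text tells. Its arguments: {"type":"object","properties":{"plan":{"type":"string"},"grip":{"type":"number"},"grip_force":{"type":"number"}},"required":["plan"]}

```bash
mkdir -p pics; cat > h.py <<'E'
import numpy as np, cv2
from scipy.spatial.transform import Rotation as R
from plant import status, eyes, robot
def cam(n):
    s=status.read_state(); c=eyes.read_camera(n)
    if 'world_from_camera' not in c:
        T=np.eye(4);T[:3,:3]=R.from_rotvec(s['orientation']).as_matrix();T[:3,3]=s['tool_pos']
        c['world_from_camera']=T@c['hand_eye']
    c['f']=c['image'].shape[0]/2/np.tan(np.radians(c['fovy'])/2)
    return c
def ray(c,u,v):
    T=c['world_from_camera'];d=T[:3,:3]@np.array([(u-c['cx'])/c['f'],(v-c['cy'])/c['f'],1]);return T[:3,3],d/np.linalg.norm(d)
def onz(c,u,v,z):
    o,d=ray(c,u,v);return o+d*(z-o[2])/d[2]
def proj(c,p):
    q=np.linalg.inv(c['world_from_camera'])@np.append(p,1);return c['f']*q[0]/q[2]+c['cx'],c['f']*q[1]/q[2]+c['cy']
def tri(c1,p1,c2,p2):
    o,d=ray(c1,*p1);o2,d2=ray(c2,*p2)
    A=np.stack([d,-d2],1);t=np.linalg.lstsq(A,o2-o,rcond=None)[0]
    a=o+d*t[0];b=o2+d2*t[1];return (a+b)/2,np.linalg.norm(a-b)
def st():
    s=status.read_state();print('t%.2f'%s['t'],'pos',np.round(s['tool_pos'],4),'rv',np.round(s['orientation'],3),'F',np.round(s['force'],1),'op',round(s['opening'],4),'gf',s['gripper_force'],'q',np.round(s['q'],2));return s
E
python3 - <<'E'
from h import *
import pickle
s=st();print(R.from_rotvec(s['orientation']).as_matrix().round(3))
for n in('scene','top','wrist'):
    c=cam(n);cv2.imwrite(f'pics/{n}0.png',cv2.resize(c['image'],None,fx=1.42,fy=1.42,interpolation=cv2.INTER_CUBIC));pickle.dump(c,open(n+'0.pkl','wb'))
    print(n,c['f'],c['cx'],c['cy'],c['world_from_camera'].round(3).tolist(),c.get('hand_eye'))
E
```

```text
t0.00 pos [ 0.2317 -0.5529  0.2346] rv [-3.078 -0.619  0.   ] F [ 0.  -0.2  0.6] op 0.0929 gf 0.0 q [-1.26  0.13  1.49 -0.    1.52 -0.09]
[[ 0.922  0.386 -0.001]
 [ 0.386 -0.922  0.002]
 [ 0.    -0.002 -1.   ]]
scene 428.1940188666601 279.10524369568947 209.4905575566743 [[-0.733, 0.518, -0.442, 1.147], [0.681, 0.559, -0.473, 0.656], [0.002, -0.647, -0.762, 1.161], [0.0, 0.0, 0.0, 1.0]] None
top 521.2890238513377 278.01816799616944 208.90807009892347 [[0.021, -0.976, 0.215, 0.205], [-1.0, -0.022, 0.0, 0.011], [0.005, -0.214, -0.977, 1.588], [0.0, 0.0, 0.0, 1.0]] None
wrist 370.1501000714476 277.8224559928923 211.50350849862483 [[0.387, -0.883, -0.266, 0.307], [-0.922, -0.371, -0.111, -0.522], [-0.001, 0.288, -0.958, 0.383], [0.0, 0.0, 0.0, 1.0]] [[ 5.71188067e-04 -9.57513260e-01 -2.88388680e-01  8.14634809e-02]
 [ 9.99999512e-01  3.14477902e-04  9.36482760e-04 -1.35919225e-04]
 [-8.06002794e-04 -2.88389074e-01  9.57512972e-01 -1.48556220e-01]
 [ 0.00000000e+00  0.00000000e+00  0.00000000e+00  1.00000000e+00]]
```

View pics/top0.png

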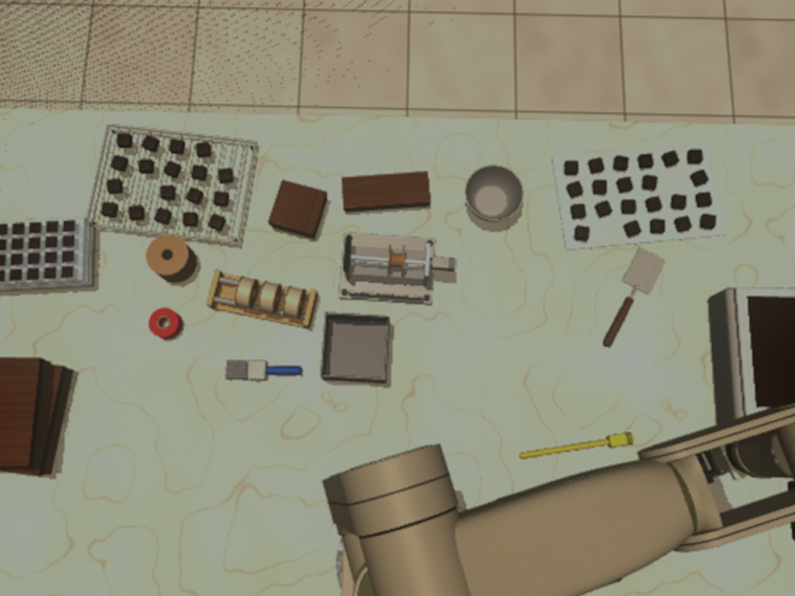

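View pics/scene0.png

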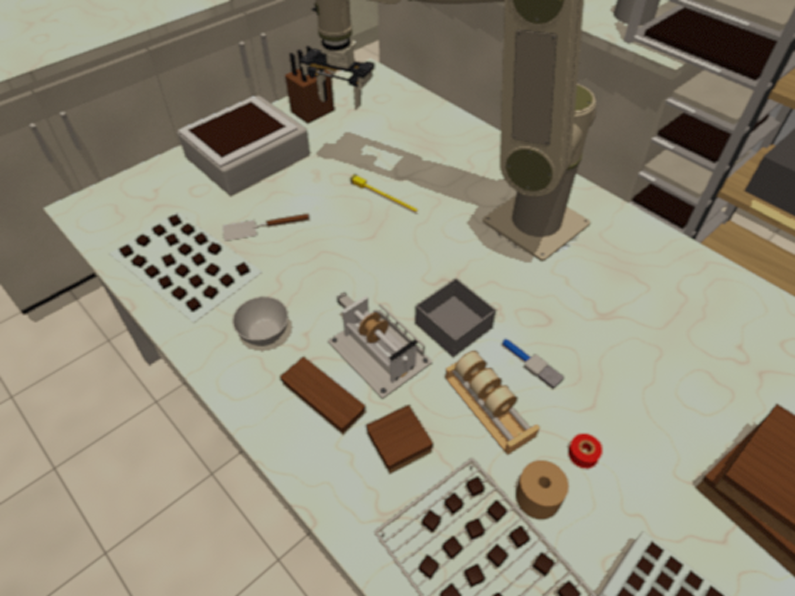

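Top view (scaled ×1.42): the dispenser is at about (390,265) with the steel grip at (445,264) and the empty reel at (398,258). There are three full reels in the rack at (247,291), (269,297) and (294,302), and the tub is at (357,347).

Candidates for the spindle are the steel grip at (445,264) and the yellow look-alike at (575,447). Candidates for the reels are the three cream ones and the red look-alike at (165,323). I choose the steel spindle and the cream reels, and check them in a crop.

```bash
python3 - <<'E'
from h import *
import pickle
t=pickle.load(open('top0.pkl','rb'));s=pickle.load(open('scene0.pkl','rb'))
a=cv2.resize(t['image'][155:275,140:330],None,fx=4,fy=4,interpolation=cv2.INTER_CUBIC)
cv2.imwrite('pics/topc.png',a)
b=cv2.resize(s['image'][195:325,225:385],None,fx=4.6,fy=4.6,interpolation=cv2.INTER_CUBIC)
cv2.imwrite('pics/scc.png',b)
E
```

```text
(no output)
```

View pics/topc.png

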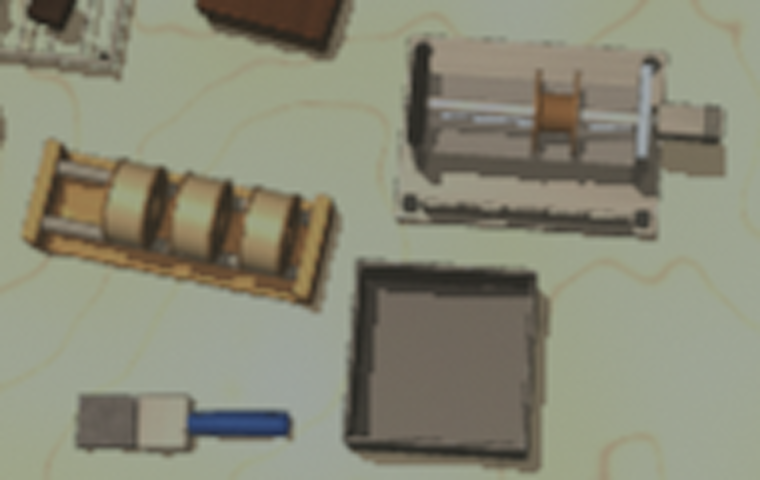

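View pics/scc.png

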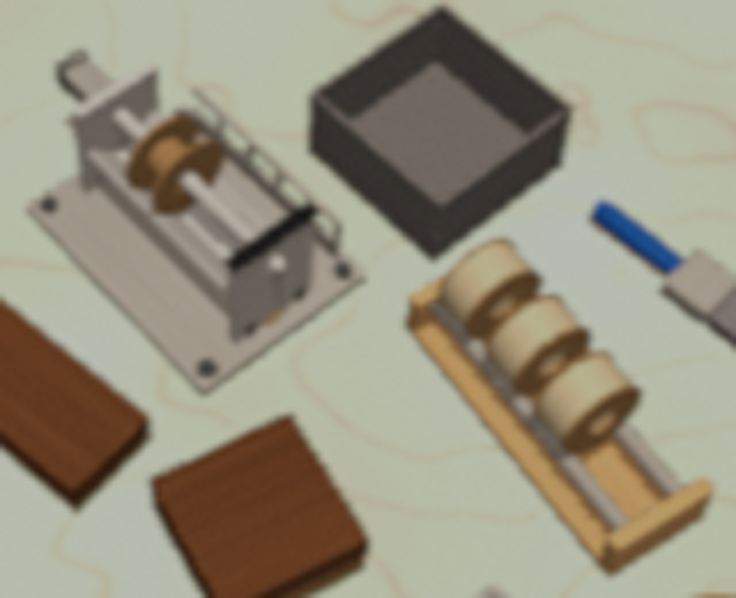

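The crops confirm the choice. The steel spindle's grip is at (690,122), with its rod threaded through the dispenser and the bare empty reel at (557,110). The three cream reels in the rack are at (135,205), (202,217) and (270,230), and none of these is red or yellow. Next I compute poses.

```bash
python3 - <<'E'
from h import *
import pickle
t=pickle.load(open('top0.pkl','rb'));s=pickle.load(open('scene0.pkl','rb'))
T=lambda u,v:(u/4+140-.375,v/4+155-.375)
S=lambda u,v:(u/4.6+225,v/4.6+195)
for n,p in dict(tl=(410,37),tr=(668,52),br=(657,237),bl=(396,220)).items(): print('base',n,onz(t,*T(*p),.01).round(4))
for n,p in dict(entryfar=(27,210),stopfar=(203,393),stopnear=(363,282)).items(): print('baseS',n,onz(s,*S(*p),.01).round(4))
for n,p in dict(gripend=(718,123),shoulder=(658,120)).items(): print(n,onz(t,*T(*p),.08).round(4))
print('emptytop',onz(t,*T(557,100),.09).round(4))
for p in [(357,262),(538,272),(530,455),(347,440)]: print('tub',onz(t,*T(*p),.07).round(4))
for p in [(135,205),(202,217),(270,230)]: print('reel',onz(t,*T(*p),.07).round(4))
for p in [(50,142),(333,200),(312,308),(28,240)]: print('rack',onz(t,*T(*p),.042).round(4))
for p in [(466,195),(523,195),(494,167),(494,220)]: print('bowl',onz(t,p[0]/1.42,p[1]/1.42,.06).round(4))
E
```

```text
base tl [0.6944 0.1274 0.01  ]
base tr [ 0.6867 -0.0765  0.01  ]
base br [ 0.5374 -0.0693  0.01  ]
base bl [0.5464 0.1329 0.01  ]
baseS entryfar [ 0.6892 -0.0678  0.01  ]
baseS stopfar [0.6978 0.1315 0.01  ]
baseS stopnear [0.5554 0.1412 0.01  ]
gripend [ 0.6108 -0.1105  0.08  ]
shoulder [ 0.6121 -0.0656  0.08  ]
emptytop [0.6231 0.0103 0.09  ]
tub [0.5009 0.156  0.07  ]
tub [0.4963 0.0216 0.07  ]
tub [0.3607 0.0244 0.07  ]
tub [0.3687 0.1578 0.07  ]
reel [0.5405 0.3232 0.07  ]
reel [0.5325 0.2728 0.07  ]
reel [0.5237 0.2217 0.07  ]
rack [0.5946 0.3971 0.042 ]
rack [0.5539 0.1789 0.042 ]
rack [0.4704 0.191  0.042 ]
rack [0.5178 0.4081 0.042 ]
bowl [ 0.7707 -0.1395  0.06  ]
bowl [ 0.7735 -0.2638  0.06  ]
bowl [ 0.8371 -0.2011  0.06  ]
bowl [ 0.7149 -0.2001  0.06  ]
```

```bash
cat >> h.py <<'E'
def go(x,y,z,yaw):
    "shift in tool axes to target with tool-x at world yaw (deg)"
    s=st();M=R.from_rotvec(s['orientation']).as_matrix()
    sh=M.T@(np.array([x,y,z])-s['tool_pos']);y0=np.degrees(np.arctan2(M[1,0],M[0,0]))
    print('->',(x,y,z),'shift',sh.round(4),'turn',round((y0-yaw+180)%360-180,2),'rows',round(np.linalg.norm(sh)/.0417,1))
E
python3 -c "
from h import *
go(.613,-.09,.25,87.8)"
```

```text
t0.15 pos [ 0.2318 -0.553   0.2348] rv [-3.079 -0.619  0.   ] F [-0.5 -1.  -0.3] op 0.0931 gf 0.0 q [-1.26  0.13  1.49 -0.    1.52 -0.09]
-> (0.613, -0.09, 0.25) shift [ 0.5305 -0.2797 -0.0147] turn -65.07 rows 14.4
```

>>> {"api": "servo_tool", "payload": {"plan": "0.53 -0.28 -0.015 -65;0.53 -0.28 -0.015 -65;0.53 -0.28 -0.015 -65;0.53 -0.28 -0.015 -65;0.53 -0.28 -0.015 -65;0.53 -0.28 -0.015 -65;0.53 -0.28 -0.015 -65;0.53 -0.28 -0.015 -65;0.53 -0.28 -0.015 -65;0.53 -0.28 -0.015 -65;0.53 -0.28 -0.015 -65;0.53 -0.28 -0.015 -65", "grip": -1}}

```text
t: 1.15
tool_pos: [0.5501, -0.1652, 0.248]
orientation: [-2.265, -2.177, 0.0]
force: [1.6, -0.8, 0.1]
opening: 0.0933
gripper_force: 0.0
```

```bash
python3 -c "
from h import *
go(.613,-.09,.25,87.8)"
```

```text
t1.15 pos [ 0.5501 -0.1652  0.248 ] rv [-2.265 -2.177  0.   ] F [ 1.6 -0.8  0.1] op 0.0933 gf 0.0 q [-0.38  0.06  1.54 -0.    1.54 -0.34]
-> (0.613, -0.09, 0.25) shift [ 0.0777  0.0598 -0.002 ] turn -0.05 rows 2.4
```

>>> {"api": "servo_tool", "payload": {"plan": "0.078 0.06 -0.002 0;0.078 0.06 -0.002 0;0.078 0.06 -0.002 0;0.078 0.06 -0.002 0;0.078 0.06 -0.002 0;0.078 0.06 -0.002 0"}}

```text
t: 1.65
tool_pos: [0.6116, -0.0926, 0.2497]
orientation: [-2.265, -2.176, 0.002]
force: [1.0, 0.2, 0.5]
opening: 0.093
gripper_force: 0.0
```

```bash
python3 - <<'E'
from h import *
import pickle
st();c=cam('wrist');pickle.dump(c,open('w1.pkl','wb'));cv2.imwrite('pics/w1.png',cv2.resize(c['image'],None,fx=1.42,fy=1.42,interpolation=cv2.INTER_CUBIC))
E
```

```text
t1.65 pos [ 0.6116 -0.0926  0.2497] rv [-2.265e+00 -2.176e+00  2.000e-03] F [1.  0.2 0.5] op 0.093 gf 0.0 q [-0.23  0.18  1.41 -0.    1.55 -0.19]
```

View pics/w1.png

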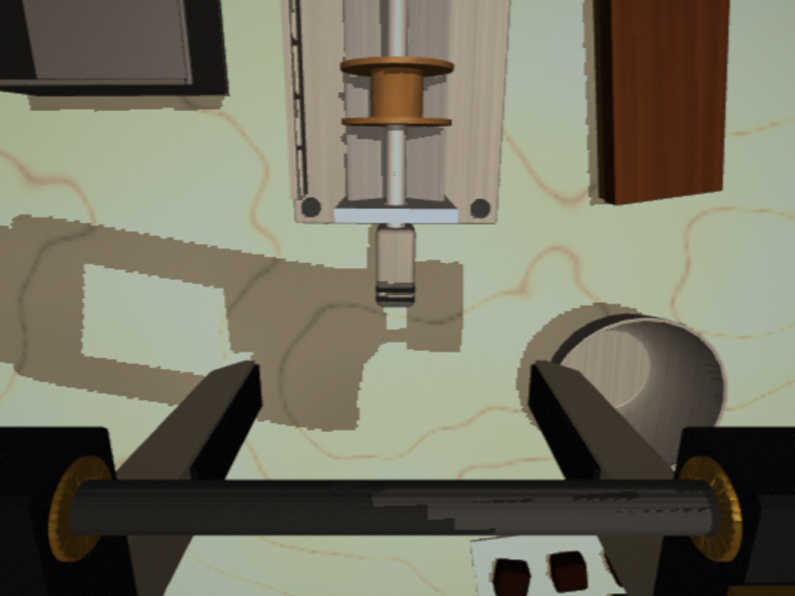

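The wrist view (scaled) shows the grip at columns 377–414 and rows 228–305, the entry plate top at columns 333–458 and rows 206–222, and the empty reel at (397,92).

```bash
python3 - <<'E'
from h import *
import pickle
c=pickle.load(open('w1.pkl','rb'))
P=lambda u,v,z:onz(c,u/1.42,v/1.42,z).round(4)
print('plate outer L/R',P(334,222,.1),P(458,222,.1),'inner',P(336,208,.1),P(456,208,.1))
print('grip sh L/R',P(378,229,.087),P(413,229,.087),'end',P(377,288,.087),P(414,288,.087))
print('rod near',P(396,198,.081),'far',P(397,20,.081))
print('empty fl',P(397,122,.107),P(397,64,.107),P(397,92,.09))
print('base corners',P(297,223,.01),P(496,223,.01))
print('base edges up', P(282,5,.01),P(510,5,.01))
E
```

```text
plate outer L/R [ 0.5796 -0.054   0.1   ] [ 0.6499 -0.0567  0.1   ] inner [ 0.5813 -0.0461  0.1   ] [ 0.6488 -0.0488  0.1   ]
grip sh L/R [ 0.6039 -0.061   0.087 ] [ 0.6247 -0.0618  0.087 ] end [ 0.6015 -0.0973  0.087 ] [ 0.6242 -0.0982  0.087 ]
rod near [ 0.6153 -0.0438  0.081 ] far [0.6195 0.0514 0.081 ]
empty fl [ 0.6173 -0.0019  0.107 ] [0.6184 0.0261 0.107 ] [0.618  0.0142 0.09  ]
base corners [ 0.5413 -0.0664  0.01  ] [ 0.6882 -0.0722  0.01  ]
base edges up [0.5448 0.0774 0.01  ] [0.6951 0.0715 0.01  ]
```

```bash
python3 -c "
from h import *
go(.6141,-.082,.082,87.8)"
```

```text
t1.70 pos [ 0.6116 -0.093   0.25  ] rv [-2.266e+00 -2.176e+00  1.000e-03] F [ 0.6 -0.2 -0.5] op 0.0929 gf 0.0 q [-0.23  0.18  1.41 -0.    1.55 -0.19]
-> (0.6141, -0.082, 0.082) shift [0.0111 0.0022 0.1679] turn -0.14 rows 4.0
```

>>> {"api": "servo_tool", "payload": {"plan": "0.011 0.002 0.03 0;0.011 0.002 0.07 0;0.011 0.002 0.11 0;0.011 0.002 0.14 0;0.011 0.002 0.14 0;0.011 0.002 0.14 0;0.011 0.002 0.14 0"}}

```text
t: 2.28
tool_pos: [0.6157, -0.082, 0.1127]
orientation: [2.265, 2.174, 0.002]
force: [-0.1, -0.4, 0.7]
opening: 0.0926
gripper_force: 0.0
```

```bash
python3 -c "
from h import *
go(.6141,-.082,.082,87.8)"
```

```text
t2.28 pos [ 0.6157 -0.082   0.1127] rv [2.265e+00 2.174e+00 2.000e-03] F [-0.1 -0.4  0.7] op 0.0926 gf 0.0 q [-0.21  0.27  1.56 -0.    1.31 -0.17]
-> (0.6141, -0.082, 0.082) shift [-0.0001 -0.0017  0.0307] turn -0.14 rows 0.7
```

>>> {"api": "servo_tool", "payload": {"plan": "0 -0.0017 0.031 0;0 -0.0017 0.031 0;0 -0.0017 0.031 0;0 -0.0017 0.031 0"}}

```text
t: 2.62
tool_pos: [0.6142, -0.0811, 0.0817]
orientation: [2.264, 2.175, 0.002]
force: [0.3, 0.8, 0.0]
opening: 0.093
gripper_force: 0.0
```

>>> {"api": "servo_tool", "payload": {"plan": "0 0 0 0;0 0 0 0;0 0 0 0;0 0 0 0;0 0 0 0;0 0 0 0;0 0 0 0;0 0 0 0", "grip": 1, "grip_force": 40}}

```text
t: 3.28
tool_pos: [0.613, -0.0807, 0.0791]
orientation: [-2.265, -2.177, 0.0]
force: [-0.1, 0.4, -0.5]
opening: 0.0444
gripper_force: 0.0
```

```bash
python3 -c "
from h import *
st()"
```

```text
t3.28 pos [ 0.613  -0.0807  0.0791] rv [-2.265 -2.177  0.   ] F [-0.1  0.4 -0.5] op 0.0444 gf 0.0 q [-0.21  0.3   1.59  0.    1.25 -0.17]
```

>>> {"api": "servo_tool", "payload": {"plan": "0 0 0 0;0 0 0 0;0 0 0 0;0 0 0 0;0 0 0 0;0 0 0 0;0 0 0 0;0 0 0 0"}}

```text
t: 3.95
tool_pos: [0.6129, -0.0807, 0.0791]
orientation: [-2.265, -2.177, 0.0]
force: [-1.5, -0.7, 0.3]
opening: 0.0236
gripper_force: 40.0
```

```bash
python3 -c "
from h import *
for i in range(4):
  s=st(); eyes.read_camera('wrist') if i<3 else 0"
```

```text
t3.95 pos [ 0.6129 -0.0807  0.0791] rv [-2.265 -2.177  0.   ] F [-1.5 -0.7  0.3] op 0.0236 gf 40.00023365020752 q [-0.21  0.3   1.59 -0.    1.25 -0.17]
t4.00 pos [ 0.613  -0.0807  0.0791] rv [-2.265 -2.177  0.   ] F [-1.   0.2  0. ] op 0.0237 gf 40.00019431114197 q [-0.21  0.3   1.59 -0.    1.25 -0.17]
t4.05 pos [ 0.6129 -0.0807  0.0791] rv [-2.265 -2.177  0.   ] F [-1.4  1.3 -0.4] op 0.0237 gf 40.000208616256714 q [-0.21  0.3   1.59 -0.    1.25 -0.17]
t4.10 pos [ 0.613  -0.0807  0.0791] rv [-2.265 -2.177  0.   ] F [-0.6  0.5  0.9] op 0.0236 gf 40.00020146369934 q [-0.21  0.3   1.59 -0.    1.25 -0.17]
```

>>> {"api": "servo_tool", "payload": {"plan": "0 0 -0.0015 0;-0.015 0 -0.0015 0;-0.035 0 -0.0015 0;-0.055 0 -0.0015 0;-0.075 0 -0.0015 0;-0.095 0 -0.0015 0;-0.115 0 -0.0015 0;-0.135 0 -0.0015 0;-0.155 0 -0.0015 0;-0.175 0 -0.0015 0;-0.195 0 -0.0015 0;-0.21 0 -0.0015 0"}}

```text
t: 5.1
tool_pos: [0.6041, -0.2927, 0.0803]
orientation: [-2.266, -2.176, 0.001]
force: [0.2, 0.4, -2.6]
opening: 0.0238
gripper_force: 40.0
```

>>> {"api": "servo_tool", "payload": {"plan": "0 0 0 0;0 0 0 0;0 0 0 0;0 0 0 0;0 0 0 0"}}

```text
t: 5.52
tool_pos: [0.6049, -0.2895, 0.0806]
orientation: [-2.263, -2.178, -0.0]
force: [-0.1, -0.7, -1.9]
opening: 0.0238
gripper_force: 40.0
```

```bash
python3 - <<'E'
from h import *
import pickle
st();c=cam('wrist');pickle.dump(c,open('w2.pkl','wb'));cv2.imwrite('pics/w2.png',cv2.resize(c['image'],None,fx=1.42,fy=1.42,interpolation=cv2.INTER_CUBIC))
E
```

```text
t5.52 pos [ 0.6049 -0.2895  0.0806] rv [-2.263 -2.178 -0.   ] F [-0.1 -0.7 -1.9] op 0.0238 gf 39.999112486839294 q [-0.52  0.43  1.42  0.    1.29 -0.48]
```

View pics/w2.png

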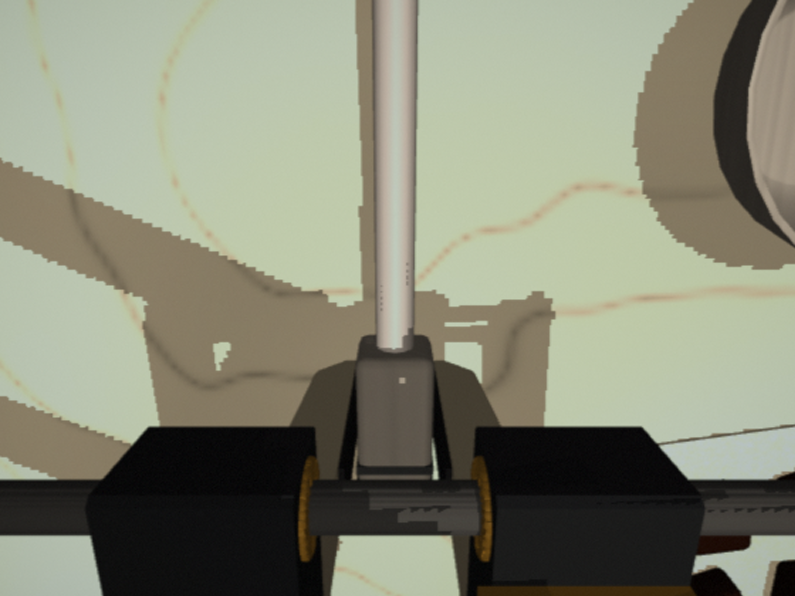

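The spindle is out: its rod is at column 395, and the nose is beyond the top of the picture, clear of the plate. Next I lay it on the counter nearby.

```bash
python3 -c "
from h import *
go(.56,-.32,.023,87.8)"
```

```text
t5.57 pos [ 0.605  -0.2896  0.0806] rv [-2.263 -2.178 -0.   ] F [ 0.1 -0.4 -2.2] op 0.0242 gf 39.99916076660156 q [-0.52  0.43  1.42  0.    1.29 -0.48]
-> (0.56, -0.32, 0.023) shift [-0.0321 -0.0437  0.0576] turn 0.0 rows 1.9
```

>>> {"api": "servo_tool", "payload": {"plan": "-0.01 -0.012 0 0;-0.02 -0.026 0 0;-0.032 -0.044 0.005 0;-0.032 -0.044 0.02 0;-0.032 -0.044 0.035 0;-0.032 -0.044 0.047 0;-0.032 -0.044 0.055 0;-0.032 -0.044 0.057 0;-0.032 -0.044 0.057 0;-0.032 -0.044 0.057 0;-0.032 -0.044 0.057 0;-0.032 -0.044 0.057 0"}}

```text
t: 6.57
tool_pos: [0.5603, -0.3211, 0.0247]
orientation: [2.263, 2.176, 0.001]
force: [-0.6, 0.2, -2.3]
opening: 0.0235
gripper_force: 40.0
```

>>> {"api": "servo_tool", "payload": {"plan": "0 0 0.001 0;0 0 0.002 0;0 0 0.003 0;0 0 0.003 0;0 0 0.003 0;0 0 0.003 0"}}

```text
t: 7.07
tool_pos: [0.5595, -0.3207, 0.0206]
orientation: [-2.265, -2.177, 0.0]
force: [0.0, 0.1, -3.0]
opening: 0.0235
gripper_force: 40.0
```

>>> {"api": "servo_tool", "payload": {"plan": "0 0 0.001 0;0 0 0.0015 0;0 0 0.0015 0;0 0 0.0015 0;0 0 0.0015 0"}}

```text
t: 7.48
tool_pos: [0.5597, -0.3209, 0.0196]
orientation: [2.265, 2.177, 0.0]
force: [-2.2, 1.0, 2.4]
opening: 0.0239
gripper_force: 40.0
```

>>> {"api": "servo_tool", "payload": {"plan": "0 0 0 0;0 0 0 0;0 0 0 0;0 0 0 0;0 0 0 0;0 0 0 0;0 0 0 0;0 0 0 0", "grip": -0.2}}

```text
t: 8.15
tool_pos: [0.5595, -0.3208, 0.0191]
orientation: [2.265, 2.177, 0.0]
force: [0.0, -0.7, 0.5]
opening: 0.0556
gripper_force: 0.0
```

```bash
python3 -c "
from h import *
go(.6195,-.02,.22,87.8)"
```

```text
t8.15 pos [ 0.5595 -0.3208  0.0191] rv [2.265 2.177 0.   ] F [ 0.  -0.7  0.5] op 0.0556 gf 0.0 q [-0.6   0.44  1.53 -0.    1.17 -0.56]
-> (0.6195, -0.02, 0.22) shift [ 0.3029  0.048  -0.2009] turn -0.06 rows 8.8
```

>>> {"api": "servo_tool", "payload": {"plan": "0 0 -0.03 0;0 0 -0.07 0;0 0 -0.11 0;0 0 -0.15 0;0.04 0.01 -0.19 0;0.08 0.02 -0.22 0;0.12 0.03 -0.23 0;0.16 0.035 -0.23 0;0.2 0.04 -0.23 0;0.24 0.047 -0.23 0;0.263 0.047 -0.23 0;0.263 0.047 -0.23 0", "grip": -1}}

```text
t: 9.15
tool_pos: [0.6175, -0.0523, 0.2495]
orientation: [-2.257, -2.183, -0.004]
force: [-1.0, -1.6, 0.6]
opening: 0.0927
gripper_force: 0.0
```

>>> {"api": "servo_tool", "payload": {"plan": "0 0 0 0;0 0 0 0;0 0 0 0;0 0 0 0;0 0 0 0"}}

```text
t: 9.57
tool_pos: [0.6167, -0.0613, 0.2491]
orientation: [-2.267, -2.175, 0.0]
force: [0.6, 0.5, 0.3]
opening: 0.0932
gripper_force: 0.0
```

```bash
python3 - <<'E'
from h import *
import pickle
st();c=cam('wrist');pickle.dump(c,open('w3.pkl','wb'));im=c['image']
cv2.imwrite('pics/w3.png',cv2.resize(im,None,fx=1.42,fy=1.42,interpolation=cv2.INTER_CUBIC))
E
```

```text
t9.57 pos [ 0.6167 -0.0613  0.2491] rv [-2.267 -2.175  0.   ] F [0.6 0.5 0.3] op 0.0932 gf 0.0 q [-0.18  0.18  1.41 -0.    1.55 -0.14]
```

View pics/w3.png

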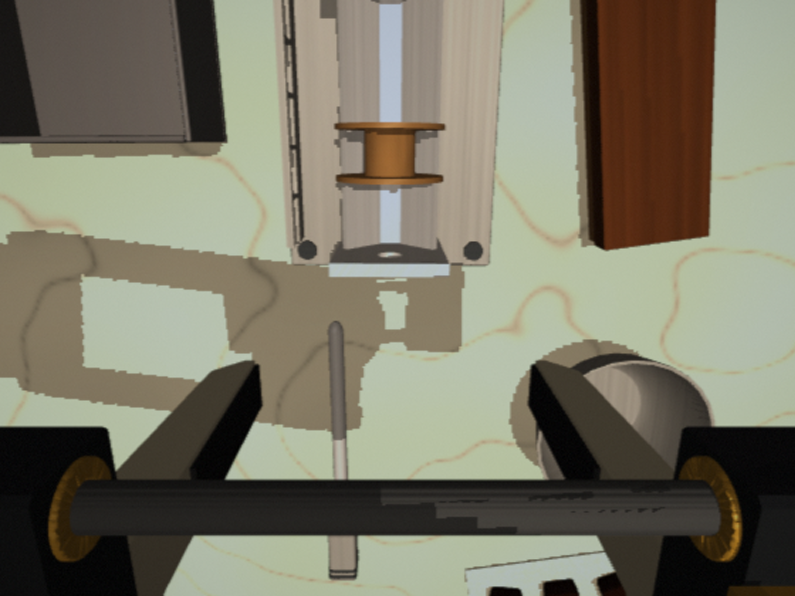

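The empty reel is at (389,153), standing in the groove. The spindle is laid on the counter with its nose at (335,325) and its grip near (342,560).

```bash
python3 - <<'E'
from h import *
import pickle
c=pickle.load(open('w3.pkl','rb'))
P=lambda u,v,z:onz(c,u/1.42,v/1.42,z).round(4)
print(P(389,126,.107),P(389,181,.107),P(389,152,.09))
print('plate',P(330,275,.1),P(449,275,.1))
u=P(389,153,.1)
x,y=.6185,float((P(389,126,.107)[1]+P(389,181,.107)[1])/2)
go(x,y,.083,87.8)
E
```

```text
[0.6184 0.0276 0.107 ] [ 6.172e-01 -6.000e-04  1.070e-01] [0.6177 0.0141 0.09  ]
plate [ 0.5804 -0.0532  0.1   ] [ 0.6497 -0.0561  0.1   ]
t9.62 pos [ 0.6168 -0.0611  0.2491] rv [-2.267 -2.175  0.   ] F [ 0.3  0.1 -0.4] op 0.0928 gf 0.0 q [-0.18  0.18  1.41 -0.    1.55 -0.14]
-> (0.6185, 0.0135, 0.083) shift [ 0.0746 -0.0013  0.1661] turn -0.17 rows 4.4
```

>>> {"api": "servo_tool", "payload": {"plan": "0.035 -0.002 0.03 0;0.074 -0.002 0.06 0;0.0745 -0.002 0.1 0;0.0745 -0.002 0.1 0;0.0745 -0.002 0.1 0;0.0745 -0.002 0.1 0;0.0745 -0.002 0.1 0"}}

```text
t: 10.2
tool_pos: [0.6194, 0.0133, 0.1521]
orientation: [2.264, 2.173, 0.004]
force: [0.1, -0.0, 0.3]
opening: 0.093
gripper_force: 0.0
```

```bash
python3 -c "
from h import *
eyes.read_camera('wrist');go(.6178,.0135,.083,87.8)"
```

```text
t10.25 pos [0.6197 0.0133 0.1524] rv [2.264 2.173 0.004] F [-0.3 -0.8 -0.8] op 0.0928 gf 0.0 q [-0.06  0.23  1.53 -0.    1.38 -0.02]
-> (0.6178, 0.0135, 0.083) shift [ 0.0001 -0.0022  0.0694] turn -0.15 rows 1.7
```

>>> {"api": "servo_tool", "payload": {"plan": "0 -0.0015 0.03 0;0 -0.0015 0.06 0;0 -0.0015 0.069 0;0 -0.0015 0.069 0;0 -0.0015 0.069 0;0 -0.0015 0.069 0"}}

```text
t: 10.75
tool_pos: [0.6181, 0.0144, 0.0829]
orientation: [2.263, 2.175, 0.004]
force: [0.2, 0.9, 1.1]
opening: 0.093
gripper_force: 0.0
```

>>> {"api": "servo_tool", "payload": {"plan": "0 0 0 0;0 0 0 0;0 0 0 0;0 0 0 0;0 0 0 0;0 0 0 0;0 0 0 0;0 0 0 0;0 0 0 0;0 0 0 0;0 0 0 0;0 0 0 0", "grip": 1, "grip_force": 8}}

```text
t: 11.75
tool_pos: [0.6165, 0.0148, 0.0802]
orientation: [2.265, 2.177, 0.0]
force: [0.9, -0.1, -0.0]
opening: 0.0353
gripper_force: 8.0
```

>>> {"api": "servo_tool", "payload": {"plan": "0 0 0 0;0 0 0 0;0 0 0 0;0 0 0 0"}}

```text
t: 12.08
tool_pos: [0.6165, 0.0148, 0.0802]
orientation: [2.265, 2.177, 0.0]
force: [1.2, -0.6, -0.0]
opening: 0.0352
gripper_force: 8.0
```

>>> {"api": "servo_tool", "payload": {"plan": "0 0 -0.01 0;0 0 -0.03 0;0 0 -0.06 0;0 0 -0.09 0;0 0 -0.12 0;0 0 -0.12 0;0 0 -0.12 0;0 0 -0.12 0"}}

```text
t: 12.75
tool_pos: [0.616, 0.0148, 0.2002]
orientation: [-2.265, -2.177, 0.0]
force: [-0.7, -0.4, -0.3]
opening: 0.0346
gripper_force: 8.0
```

```bash
python3 - <<'E'
from h import *
import pickle
c=cam('wrist');pickle.dump(c,open('w4.pkl','wb'));im=c['image']
cv2.imwrite('pics/w4.png',im)
go(.432,.09,.20,87.8)
E
```

```text
t12.80 pos [0.6155 0.0148 0.199 ] rv [-2.264e+00 -2.176e+00  2.000e-03] F [-0.5 -0.1 -0.6] op 0.0352 gf 7.998462729156017 q [-0.06  0.19  1.49  0.    1.46 -0.02]
-> (0.432, 0.09, 0.2) shift [ 0.0679 -0.1863 -0.0006] turn -0.06 rows 4.8
```

View pics/w4.png

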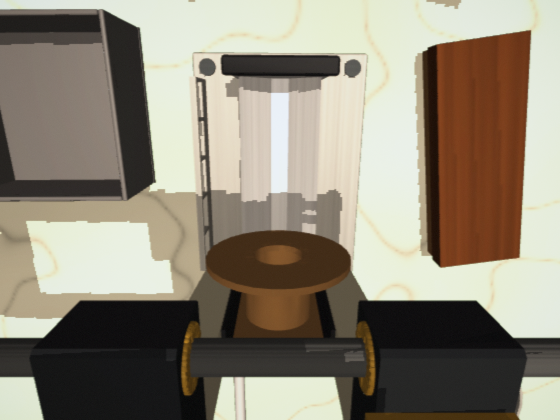

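The reel is held at its core and has swung flat (bore up), which is fine for dropping it in the tub. The stop plate's cap is at (280,65), and the groove is now empty.

>>> {"api": "servo_tool", "payload": {"plan": "0.014 -0.037 0 0;0.028 -0.075 0 0;0.042 -0.112 0 0;0.055 -0.15 0 0;0.068 -0.186 0 0;0.068 -0.186 0.02 0;0.068 -0.186 0.05 0;0.068 -0.186 0.08 0;0.068 -0.186 0.11 0;0.068 -0.186 0.135 0;0.068 -0.186 0.135 0;0.068 -0.186 0.135 0"}}

```text
t: 13.8
tool_pos: [0.4305, 0.0898, 0.063]
orientation: [-2.262, -2.174, 0.008]
force: [0.6, 0.3, -0.4]
opening: 0.0351
gripper_force: 8.0
```

>>> {"api": "servo_tool", "payload": {"plan": "0 0 0 0;0 0 0 0;0 0 0 0;0 0 0 0;0 0 0 0;0 0 0 0;0 0 0 0;0 0 0 0;0 0 0 0", "grip": -0.3}}

```text
t: 14.55
tool_pos: [0.4331, 0.0901, 0.0651]
orientation: [-2.265, -2.177, 0.0]
force: [0.3, 0.2, -0.1]
opening: 0.0606
gripper_force: 0.0
```

>>> {"api": "servo_tool", "payload": {"plan": "0 0 -0.03 0;0 0 -0.06 0;0 0 -0.1 0;0 0 -0.14 0;0 0 -0.18 0;0 0 -0.18 0;0 0 -0.18 0;0 0 -0.18 0;0 0 -0.18 0"}}

```text
t: 15.3
tool_pos: [0.4323, 0.09, 0.2434]
orientation: [-2.264, -2.176, 0.003]
force: [-0.3, 0.1, -1.1]
opening: 0.0602
gripper_force: 0.0
```

```bash
python3 - <<'E'
from h import *
c=cam('wrist')
cv2.imwrite('pics/w5.png',c['image'])
im=c['image'].astype(int);m=(im[...,2]-im[...,0]>50)
print(m.sum())
c=cam('top');im=c['image'].astype(int)[220:275,222:280];print('tub kraft px',(im[...,2]-im[...,0]>50).sum(),im.reshape(-1,3).mean(0))
go(.525,.235,.27,79.4)
E
```

```text
7512
tub kraft px 0 [71.22382445 85.5984326  90.7460815 ]
t15.40 pos [0.4322 0.0899 0.2432] rv [-2.263 -2.176  0.004] F [ 0.6 -0.4  1. ] op 0.0599 gf 0.0 q [ 0.09 -0.31  1.89 -0.    1.57  0.13]
-> (0.525, 0.235, 0.27) shift [ 0.1486  0.0869 -0.0271] turn 8.33 rows 4.2
```

>>> {"api": "servo_tool", "payload": {"plan": "0.035 0.02 -0.02 4;0.07 0.04 -0.04 8;0.11 0.06 -0.05 8.3;0.15 0.08 -0.056 8.3;0.163 0.087 -0.056 8.3;0.163 0.087 -0.056 8.3;0.163 0.087 -0.056 8.3;0.163 0.087 -0.056 8.3;0.163 0.087 -0.056 8.3;0.163 0.087 -0.056 8.3;0.163 0.087 -0.056 8.3", "grip": -1}}

```text
t: 16.32
tool_pos: [0.5264, 0.2486, 0.3014]
orientation: [2.418, 2.006, 0.001]
force: [0.5, -0.5, -1.0]
opening: 0.0927
gripper_force: 0.0
```

```bash
python3 - <<'E'
from h import *
import pickle
st();c=cam('wrist');pickle.dump(c,open('w6.pkl','wb'))
a=cv2.imread('pics/w5.png')
im=np.hstack([cv2.resize(c['image'],(700,525),interpolation=cv2.INTER_CUBIC)])
cv2.imwrite('pics/w6.png',im)
cv2.imwrite('pics/w5s.png',a[100:420,:])
E
```

```text
t16.32 pos [0.5264 0.2486 0.3014] rv [2.418e+00 2.006e+00 1.000e-03] F [ 0.5 -0.5 -1. ] op 0.0927 gf 0.0 q [ 0.35  0.06  1.44 -0.    1.64  0.54]
```

View pics/w6.png

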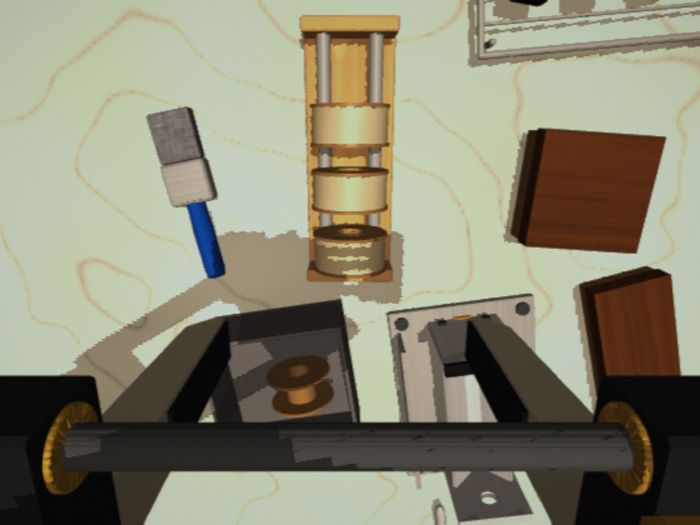

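The empty reel lies in the tub at (300,385). The full reels are in the rack at (350,125), (350,190) and (350,255).

```bash
python3 - <<'E'
from h import *
import pickle
c=pickle.load(open('w6.pkl','rb'))
P=lambda u,v,z:onz(c,u/1.25,v/1.25,z).round(4)
im=c['image'].astype(int)
print('col profile R-B, R', [(v,int(im[v,280,2]),int(im[v,280,0])) for v in range(76,226,2)])
for (a,b) in [(104,148),(172,212),(235,277)]:
    p,q=P(350,a,.094),P(350,b,.094);print(p,q,np.linalg.norm(p-q).round(4),(p+q)/2)
print('sides',P(310,126,.065),P(389,126,.065),P(313,192,.062),P(388,192,.062),P(313,255,.062),P(387,255,.062))
print('rails',P(320,40,.036),P(380,40,.036), P(350,22,.042),P(350,275,.042))
E
```

```text
col profile R-B, R [(76, 196, 83), (78, 197, 84), (80, 197, 84), (82, 195, 84), (84, 196, 98), (86, 195, 170), (88, 195, 169), (90, 195, 168), (92, 196, 169), (94, 195, 168), (96, 196, 169), (98, 196, 169), (100, 196, 168), (102, 196, 169), (104, 196, 169), (106, 196, 168), (108, 197, 169), (110, 197, 169), (112, 196, 168), (114, 196, 164), (116, 191, 85), (118, 157, 59), (120, 138, 48), (122, 139, 49), (124, 140, 50), (126, 150, 55), (128, 198, 88), (130, 198, 89), (132, 191, 85), (134, 130, 51), (136, 127, 47), (138, 101, 36), (140, 184, 77), (142, 182, 136), (144, 197, 160), (146, 197, 160), (148, 197, 159), (150, 196, 159), (152, 197, 160), (154, 197, 159), (156, 198, 160), (158, 198, 159), (160, 197, 158), (162, 197, 157), (164, 198, 158), (166, 198, 158), (168, 193, 150), (170, 176, 69), (172, 197, 89), (174, 198, 91), (176, 199, 92), (178, 191, 87), (180, 63, 22), (182, 83, 30), (184, 181, 71), (186, 136, 76), (188, 93, 33), (190, 57, 19), (192, 120, 44), (194, 178, 79), (196, 193, 145), (198, 148, 90), (200, 142, 84), (202, 142, 82), (204, 149, 92), (206, 199, 150), (208, 191, 139), (210, 142, 84), (212, 141, 83), (214, 140, 82), (216, 193, 141), (218, 198, 147), (220, 138, 72), (222, 172, 63), (224, 197, 87)]
[0.5469 0.342  0.094 ] [0.5412 0.3115 0.094 ] 0.031 [0.54405 0.32675 0.094  ]
[0.538  0.2941 0.094 ] [0.5324 0.264  0.094 ] 0.0306 [0.5352  0.27905 0.094  ]
[0.5291 0.246  0.094 ] [0.5227 0.2117 0.094 ] 0.0349 [0.5259  0.22885 0.094  ]
sides [0.5129 0.3327 0.065 ] [0.5748 0.3211 0.065 ] [0.5042 0.2805 0.062 ] [0.5659 0.269  0.062 ] [0.493 0.227 0.062] [0.5563 0.2151 0.062 ]
rails [0.5326 0.3973 0.036 ] [0.5807 0.3883 0.036 ] [0.5589 0.4047 0.042 ] [0.5203 0.1966 0.042 ]
```

```bash
python3 - <<'E'
from h import *
import pickle
c=pickle.load(open('w4.pkl','rb'))
# w4 picture: find the dark cap
g=c['image'].max(2);m=((g<60)&(np.arange(420)[:,None]<90)&(np.arange(560)[None]>215)&(np.arange(560)[None]<345)).astype(np.uint8)
v,u=np.nonzero(m);print(u.min(),u.max(),v.min(),v.max())
print('cap',onz(c,222,66,.105).round(4),onz(c,340,66,.105).round(4),onz(c,281,v.min(),.105).round(4),onz(c,281,v.max(),.105).round(4))
go(.525,.2265,.12,79.5)
E
```

```text
222 339 55 76
cap [0.5866 0.1169 0.105 ] [0.6591 0.1141 0.105 ] [0.6231 0.1217 0.105 ] [0.6226 0.1097 0.105 ]
t16.37 pos [0.5264 0.2487 0.3015] rv [2.417e+00 2.006e+00 1.000e-03] F [ 0.4 -0.2  0.2] op 0.0931 gf 0.0 q [ 0.35  0.06  1.44 -0.    1.64  0.54]
-> (0.525, 0.2265, 0.12) shift [-0.0222  0.0026  0.1815] turn -0.12 rows 4.4
```

>>> {"api": "servo_tool", "payload": {"plan": "-0.01 0.0015 0.04 0;-0.022 0.0015 0.08 0;-0.022 0.0015 0.12 0;-0.022 0.0015 0.16 0;-0.022 0.0015 0.175 0;-0.022 0.0015 0.175 0;-0.022 0.0015 0.175 0;-0.022 0.0015 0.175 0;-0.022 0.0015 0.175 0;-0.022 0.0015 0.175 0"}}

```text
t: 17.2
tool_pos: [0.5256, 0.2281, 0.1288]
orientation: [2.415, 2.006, 0.006]
force: [-1.0, 0.2, 0.5]
opening: 0.093
gripper_force: 0.0
```

```bash
python3 - <<'E'
from h import *
import pickle
eyes.read_camera('wrist');eyes.read_camera('wrist')
go(.525,.2265,.069,79.5)
c=cam('wrist');cv2.imwrite('pics/w7.png',c['image'])
E
```

```text
t17.30 pos [0.525  0.228  0.1278] rv [2.416 2.007 0.004] F [ 0.2 -0.2 -0.9] op 0.0929 gf 0.0 q [ 0.32  0.13  1.69 -0.    1.32  0.5 ]
-> (0.525, 0.2265, 0.069) shift [-0.0015  0.0002  0.0588] turn -0.06 rows 1.4
```

View pics/w7.png

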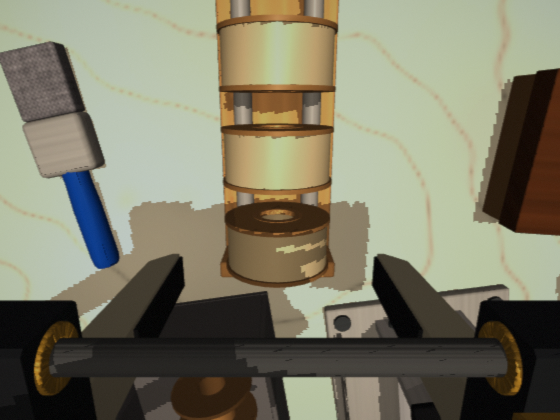

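```bash
python3 - <<'E'
from h import *
c=cam('wrist')
for v in (228,235,280,127,188,18,91): print(v,onz(c,277,v,.094).round(4))
E
```

```text
228 [0.5283 0.2448 0.094 ]
235 [0.5276 0.2409 0.094 ]
280 [0.5229 0.2153 0.094 ]
127 [0.5378 0.2953 0.094 ]
188 [0.5323 0.2657 0.094 ]
18 [0.5464 0.3417 0.094 ]
91 [0.5408 0.3114 0.094 ]
```

>>> {"api": "servo_tool", "payload": {"plan": "0.001 0 0.03 0;0.001 0 0.05 0;0.001 0 0.057 0;0.001 0 0.057 0;0.001 0 0.057 0;0.001 0 0.057 0;0.001 0 0.057 0"}}

```text
t: 17.98
tool_pos: [0.5254, 0.229, 0.0709]
orientation: [2.416, 2.007, 0.004]
force: [0.0, 0.3, 0.1]
opening: 0.0931
gripper_force: 0.0
```

>>> {"api": "servo_tool", "payload": {"plan": "0 0 0 0;0 0 0 0;0 0 0 0;0 0 0 0;0 0 0 0;0 0 0 0;0 0 0 0;0 0 0 0;0 0 0 0;0 0 0 0", "grip": 1, "grip_force": 25}}

```text
t: 18.82
tool_pos: [0.5245, 0.2286, 0.0693]
orientation: [2.416, 2.007, 0.001]
force: [1.9, -0.3, 0.8]
opening: 0.0621
gripper_force: 25.0
```

>>> {"api": "servo_tool", "payload": {"plan": "0 0 -0.01 0;0 0 -0.03 0;0 0 -0.06 0;0 0 -0.09 0;0 0 -0.11 0;0 0 -0.11 0;0 0 -0.11 0;0 0 -0.11 0"}}

```text
t: 19.48
tool_pos: [0.5232, 0.2284, 0.1778]
orientation: [-2.416, -2.007, 0.003]
force: [-0.5, 1.0, -1.9]
opening: 0.0621
gripper_force: 25.0
```

```bash
python3 - <<'E'
from h import *
eyes.read_camera('wrist');eyes.read_camera('wrist')
c=cam('wrist');cv2.imwrite('pics/w8.png',c['image'])
go(.6212,.092,.176,87.7)
E
```

```text
t19.63 pos [0.5229 0.2282 0.1769] rv [-2.415 -2.007  0.005] F [ 0.   0.5 -1.7] op 0.0624 gf 24.999403991096187 q [0.32 0.09 1.64 0.   1.42 0.51]
-> (0.6212, 0.092, 0.176) shift [-0.1159  0.1216  0.0007] turn -8.26 rows 4.0
```

>>> {"api": "servo_tool", "payload": {"plan": "-0.025 0.027 0 -4;-0.05 0.053 0 -8.3;-0.075 0.08 0 -8.3;-0.1 0.105 0 -8.3;-0.116 0.1215 0 -8.3;-0.116 0.1215 0 -8.3;-0.116 0.1215 0 -8.3;-0.116 0.1215 0 -8.3;-0.116 0.1215 0 -8.3;-0.116 0.1215 0.03 -8.3;-0.116 0.1215 0.055 -8.3;-0.116 0.1215 0.055 -8.3"}}

```text
t: 20.63
tool_pos: [0.6181, 0.0933, 0.1181]
orientation: [-2.259, -2.175, 0.011]
force: [-2.4, -0.1, -2.8]
opening: 0.0622
gripper_force: 25.0
```

```bash
python3 - <<'E'
from h import *
for i in range(6): eyes.read_camera('wrist')
c=cam('wrist');cv2.imwrite('pics/w9.png',cv2.resize(c['image'],(700,525)))
g=c['image'].max(2)
go(.6212,.092,.082,87.7)
# cap
import pickle;pickle.dump(c,open('w9.pkl','wb'))
E
```

```text
t20.98 pos [0.6235 0.0925 0.1264] rv [2.263 2.176 0.004] F [ 0.6  0.1 -0.5] op 0.0624 gf 24.999436791949847 q [0.07 0.28 1.52 0.   1.34 0.11]
-> (0.6212, 0.092, 0.082) shift [-0.0006 -0.0025  0.0444] turn 0.05 rows 1.1
```

View pics/w9.png

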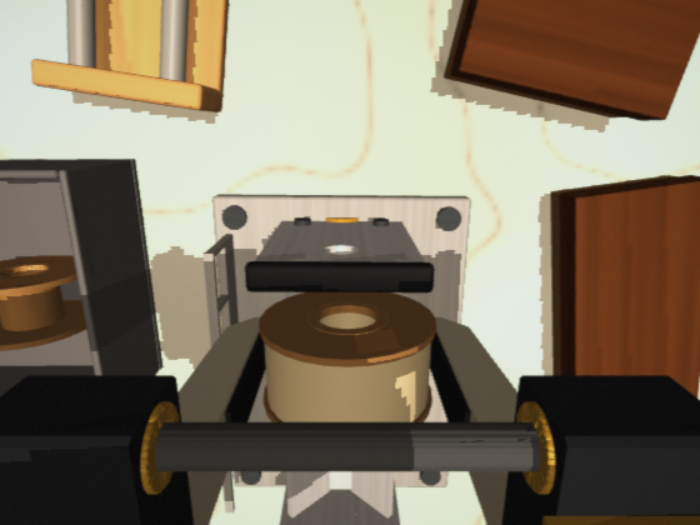

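The reel is held level, with its bore face at (348,320). The stop-plate cap is at (340,277), so I shift about 2.5 mm toward the robot before lowering.

>>> {"api": "servo_tool", "payload": {"plan": "-0.0005 -0.0025 0 0;-0.0005 -0.0025 0.015 0;-0.0005 -0.0025 0.03 0;-0.0005 -0.0025 0.04 0;-0.0005 -0.0025 0.042 0;-0.0005 -0.0025 0.042 0;-0.0005 -0.0025 0.042 0;-0.0005 -0.0025 0.042 0;-0.0005 -0.0025 0.042 0;-0.0005 -0.0025 0.042 0"}}

```text
t: 21.82
tool_pos: [0.6201, 0.0918, 0.0826]
orientation: [2.265, 2.177, 0.001]
force: [1.3, -0.6, 0.3]
opening: 0.0624
gripper_force: 25.0
```

>>> {"api": "servo_tool", "payload": {"plan": "0 0 0 0;0 0 0 0;0 0 0 0;0 0 0 0;0 0 0 0"}}

```text
t: 22.23
tool_pos: [0.6201, 0.0919, 0.0825]
orientation: [2.265, 2.177, 0.001]
force: [1.4, -0.6, 2.6]
opening: 0.0624
gripper_force: 25.0
```

>>> {"api": "servo_tool", "payload": {"plan": "0 0 0 0;0 0 0 0;0 0 0 0;0 0 0 0;0 0 0 0;0 0 0 0", "grip": -1}}

```text
t: 22.73
tool_pos: [0.6196, 0.0919, 0.0819]
orientation: [-2.265, -2.177, 0.001]
force: [-0.6, -0.1, 0.4]
opening: 0.0922
gripper_force: 0.0
```

>>> {"api": "servo_tool", "payload": {"plan": "0 0 -0.02 0;0 0 -0.05 0;0 0 -0.09 0;0 0 -0.13 0;0 0 -0.16 0;0 0 -0.16 0;0 0 -0.16 0;0 0 -0.16 0"}}

```text
t: 23.4
tool_pos: [0.6195, 0.0919, 0.2415]
orientation: [-2.265, -2.177, 0.001]
force: [-0.2, -0.5, -0.1]
opening: 0.093
gripper_force: 0.0
```

```bash
python3 - <<'E'
from h import *
for i in range(4): eyes.read_camera('wrist')
c=cam('wrist');cv2.imwrite('pics/w10.png',cv2.resize(c['image'],(700,525)))
go(.5348,.279,.15,79.5)
E
```

```text
t23.65 pos [0.619  0.0918 0.2403] rv [-2.264 -2.176  0.004] F [-0.2 -0.1  0.2] op 0.093 gf 0.0 q [0.07 0.2  1.4  0.   1.54 0.1 ]
-> (0.5348, 0.279, 0.15) shift [ 0.1838 -0.0913  0.0905] turn 8.23 rows 5.4
```

View pics/w10.png

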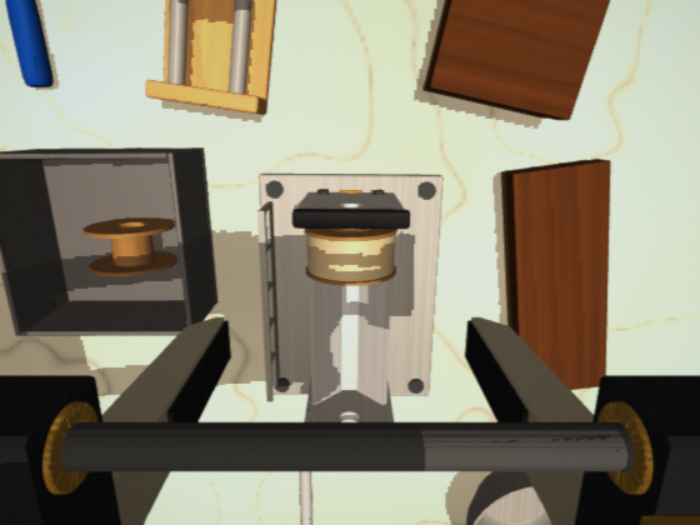

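The first reel sits in the groove at (350,255), just short of the stop plate. Next is the middle reel in the rack.

>>> {"api": "servo_tool", "payload": {"plan": "0.03 -0.015 0 4;0.06 -0.03 0 8.2;0.09 -0.045 0 8.2;0.12 -0.06 0.01 8.2;0.15 -0.075 0.03 8.2;0.184 -0.091 0.06 8.2;0.184 -0.091 0.09 8.2;0.184 -0.091 0.11 8.2;0.184 -0.091 0.11 8.2;0.184 -0.091 0.11 8.2;0.184 -0.091 0.11 8.2;0.184 -0.091 0.11 8.2"}}

```text
t: 24.65
tool_pos: [0.5378, 0.2794, 0.1346]
orientation: [2.415, 2.008, 0.005]
force: [-0.5, 0.0, 1.1]
opening: 0.0935
gripper_force: 0.0
```

```bash
python3 - <<'E'
from h import *
for i in range(4): eyes.read_camera('wrist')
c=cam('wrist');cv2.imwrite('pics/w11.png',c['image'])
im=c['image'].astype(int);d=im[...,2]-im[...,0]
# flange colour rows on column 277, cream d small
print([(v,int(im[v,277,2]),int(im[v,277,0])) for v in range(195,300,3)])
for v in (200,220,240,260,280): 
    print(v,[int(x) for x in np.nonzero(np.diff((d[v,180:380]>22).astype(int)))[0]+180], onz(c,277,v,.094).round(4))
go(.5348,.279,.069,79.5)
E
```

```text
[(195, 165, 64), (198, 133, 48), (201, 52, 17), (204, 49, 16), (207, 109, 37), (210, 174, 67), (213, 127, 72), (216, 123, 71), (219, 106, 34), (222, 51, 17), (225, 52, 17), (228, 55, 19), (231, 97, 34), (234, 123, 69), (237, 125, 72), (240, 125, 72), (243, 133, 80), (246, 181, 128), (249, 123, 70), (252, 124, 71), (255, 125, 71), (258, 124, 71), (261, 123, 71), (264, 125, 72), (267, 124, 71), (270, 124, 72), (273, 124, 72), (276, 122, 70), (279, 80, 28), (282, 88, 30), (285, 127, 42), (288, 128, 43), (291, 129, 45), (294, 128, 42), (297, 129, 43)]
200 [186, 188, 217, 234, 235, 248, 249, 297, 298, 326, 335, 340, 350, 353, 356, 376] [0.5432 0.3094 0.094 ]
220 [365] [0.5412 0.2985 0.094 ]
240 [364] [0.5391 0.2873 0.094 ]
260 [182, 362] [0.537  0.2756 0.094 ]
280 [184, 237, 246, 298, 305, 307, 309, 362] [0.5347 0.2636 0.094 ]
t24.90 pos [0.5369 0.2793 0.1333] rv [2.415 2.009 0.003] F [-0.3 -1.  -0.9] op 0.093 gf 0.0 q [0.39 0.21 1.59 0.   1.34 0.58]
-> (0.5348, 0.279, 0.069) shift [-0.0007 -0.0021  0.0643] turn 0.0 rows 1.5
```

>>> {"api": "servo_tool", "payload": {"plan": "-0.002 -0.0022 0.03 0;-0.002 -0.0022 0.05 0;-0.002 -0.0022 0.062 0;-0.002 -0.0022 0.062 0;-0.002 -0.0022 0.062 0;-0.002 -0.0022 0.062 0;-0.002 -0.0022 0.062 0"}}

```text
t: 25.48
tool_pos: [0.5349, 0.2783, 0.072]
orientation: [2.414, 2.009, 0.004]
force: [0.1, -0.7, -0.7]
opening: 0.0929
gripper_force: 0.0
```

>>> {"api": "servo_tool", "payload": {"plan": "0 0 0 0;0 0 0 0;0 0 0 0;0 0 0 0;0 0 0 0;0 0 0 0;0 0 0 0;0 0 0 0;0 0 0 0;0 0 0 0", "grip": 1, "grip_force": 25}}

```text
t: 26.32
tool_pos: [0.5338, 0.2778, 0.0703]
orientation: [2.415, 2.01, 0.0]
force: [0.3, -0.6, 1.1]
opening: 0.0623
gripper_force: 25.0
```

>>> {"api": "servo_tool", "payload": {"plan": "0 0 -0.01 0;0 0 -0.03 0;0 0 -0.06 0;0 0 -0.09 0;0 0 -0.11 0;0 0 -0.11 0;0 0 -0.11 0;0 0 -0.11 0;0 0 -0.11 0"}}

```text
t: 27.07
tool_pos: [0.5323, 0.2772, 0.1778]
orientation: [-2.414, -2.009, 0.006]
force: [-0.1, -0.3, -1.1]
opening: 0.0619
gripper_force: 25.0
```

```bash
python3 - <<'E'
from h import *
for i in range(3): eyes.read_camera('wrist')
go(.6195,.055,.176,87.7)
E
```

```text
t27.22 pos [0.5327 0.2774 0.1783] rv [-2.414 -2.009  0.005] F [-0.5  0.2 -1.9] op 0.0625 gf 24.999178379948717 q [0.39 0.17 1.55 0.   1.42 0.58]
-> (0.6195, 0.055, 0.176) shift [-0.2029  0.1257  0.0023] turn -8.17 rows 5.7
```

>>> {"api": "servo_tool", "payload": {"plan": "-0.03 0.018 0 -4;-0.065 0.04 0 -8.2;-0.1 0.062 0 -8.2;-0.135 0.083 0 -8.2;-0.17 0.105 0 -8.2;-0.203 0.125 0 -8.2;-0.203 0.125 0 -8.2;-0.203 0.125 0 -8.2;-0.203 0.125 0 -8.2;-0.203 0.125 0.03 -8.2;-0.203 0.125 0.055 -8.2;-0.203 0.125 0.055 -8.2"}}

```text
t: 28.22
tool_pos: [0.6154, 0.0572, 0.1188]
orientation: [-2.258, -2.175, 0.011]
force: [-2.2, -0.9, -2.1]
opening: 0.0622
gripper_force: 25.0
```

```bash
python3 - <<'E'
from h import *
for i in range(6): eyes.read_camera('wrist')
go(.6185,.055,.083,87.7)
E
```

```text
t28.52 pos [0.621  0.056  0.1275] rv [2.262 2.176 0.004] F [ 0.5  0.2 -1.8] op 0.0624 gf 24.999336755572585 q [0.01 0.26 1.54 0.   1.34 0.05]
-> (0.6185, 0.055, 0.083) shift [-0.0011 -0.0026  0.0445] turn 0.08 rows 1.1
```

>>> {"api": "servo_tool", "payload": {"plan": "-0.001 -0.0025 0 0;-0.001 -0.0025 0.015 0;-0.001 -0.0025 0.03 0;-0.001 -0.0025 0.04 0;-0.001 -0.0025 0.042 0;-0.001 -0.0025 0.042 0;-0.001 -0.0025 0.042 0;-0.001 -0.0025 0.042 0;-0.001 -0.0025 0.042 0;-0.001 -0.0025 0.042 0;-0.001 -0.0025 0.042 0;-0.001 -0.0025 0.042 0"}}

```text
t: 29.52
tool_pos: [0.6178, 0.0544, 0.0839]
orientation: [2.264, 2.176, 0.002]
force: [3.1, -0.8, 3.7]
opening: 0.0623
gripper_force: 25.0
```

>>> {"api": "servo_tool", "payload": {"plan": "0 0 0 0;0 0 0 0;0 0 0 0;0 0 0 0;0 0 0 0"}}

```text
t: 29.93
tool_pos: [0.6178, 0.0545, 0.0838]
orientation: [2.264, 2.176, 0.002]
force: [5.5, -1.4, 5.6]
opening: 0.0622
gripper_force: 25.0
```

>>> {"api": "servo_tool", "payload": {"plan": "0 0.001 -0.001 0;0 0.001 -0.001 0;0 0.001 -0.001 0;0 0.001 -0.001 0;0 0.001 -0.001 0;0 0.001 -0.001 0;0 0.001 -0.001 0", "grip": -1}}

```text
t: 30.52
tool_pos: [0.6179, 0.0545, 0.0839]
orientation: [-2.265, -2.177, 0.001]
force: [0.1, 0.2, -1.0]
opening: 0.0927
gripper_force: 0.0
```

>>> {"api": "servo_tool", "payload": {"plan": "0 0 -0.02 0;0 0 -0.05 0;0 0 -0.09 0;0 0 -0.13 0;0 0 -0.16 0;0 0 -0.16 0;0 0 -0.16 0;0 0 -0.16 0"}}

```text
t: 31.18
tool_pos: [0.6179, 0.0545, 0.2435]
orientation: [-2.265, -2.177, 0.001]
force: [-0.1, -0.7, -0.2]
opening: 0.0933
gripper_force: 0.0
```

```bash
python3 - <<'E'
from h import *
for i in range(4): eyes.read_camera('wrist')
c=cam('wrist');cv2.imwrite('pics/w12.png',cv2.resize(c['image'],(700,525)))
go(.5435,.3268,.13,79.5)
E
```

```text
t31.43 pos [0.6173 0.0545 0.2423] rv [-2.263 -2.176  0.003] F [ 0.2 -0.5  1.6] op 0.093 gf 0.0 q [ 0.01  0.18  1.42 -0.    1.54  0.04]
-> (0.5435, 0.3268, 0.13) shift [ 0.2692 -0.0842  0.1125] turn 8.23 rows 7.3
```

>>> {"api": "servo_tool", "payload": {"plan": "0.038 -0.012 0 4;0.076 -0.024 0 8.2;0.114 -0.036 0 8.2;0.152 -0.048 0 8.2;0.19 -0.06 0.01 8.2;0.228 -0.072 0.04 8.2;0.269 -0.084 0.075 8.2;0.269 -0.084 0.105 8.2;0.269 -0.084 0.11 8.2;0.269 -0.084 0.11 8.2;0.269 -0.084 0.11 8.2;0.269 -0.084 0.11 8.2"}}

```text
t: 32.43
tool_pos: [0.5465, 0.3259, 0.1365]
orientation: [2.415, 2.007, 0.004]
force: [0.4, 0.4, 1.3]
opening: 0.0932
gripper_force: 0.0
```

```bash
python3 - <<'E'
from h import *
for i in range(4): eyes.read_camera('wrist')
c=cam('wrist');cv2.imwrite('pics/w13.png',c['image'])
im=c['image'].astype(int)
print([(v,int(im[v,277,2]),int(im[v,277,0])) for v in range(219,300,3)])
for v in (230,235,276,280,284): print(v,onz(c,277,v,.094).round(4))
go(.5435,.3268,.069,79.5)
E
```

```text
[(219, 51, 17), (222, 102, 35), (225, 150, 53), (228, 176, 124), (231, 158, 105), (234, 124, 71), (237, 124, 71), (240, 125, 73), (243, 123, 70), (246, 178, 123), (249, 126, 74), (252, 122, 70), (255, 122, 71), (258, 123, 70), (261, 122, 70), (264, 122, 70), (267, 122, 69), (270, 85, 42), (273, 83, 27), (276, 124, 42), (279, 126, 43), (282, 126, 44), (285, 126, 43), (288, 127, 43), (291, 126, 42), (294, 125, 41), (297, 126, 44)]
230 [0.5493 0.3388 0.094 ]
235 [0.5488 0.336  0.094 ]
276 [0.5443 0.3116 0.094 ]
280 [0.5438 0.3091 0.094 ]
284 [0.5433 0.3066 0.094 ]
t32.68 pos [0.5462 0.3262 0.136 ] rv [2.415 2.008 0.004] F [-0.3 -1.1 -0.9] op 0.093 gf 0.0 q [ 0.46  0.29  1.49 -0.    1.36  0.64]
-> (0.5435, 0.3268, 0.069) shift [-0.     -0.0029  0.067 ] turn -0.04 rows 1.6
```

>>> {"api": "servo_tool", "payload": {"plan": "0 -0.0028 0.03 0;0 -0.0028 0.05 0;0 -0.0028 0.065 0;0 -0.0028 0.065 0;0 -0.0028 0.065 0;0 -0.0028 0.065 0;0 -0.0028 0.065 0"}}

```text
t: 33.27
tool_pos: [0.5434, 0.3276, 0.0713]
orientation: [2.414, 2.009, 0.005]
force: [0.8, -0.0, 1.5]
opening: 0.0928
gripper_force: 0.0
```

>>> {"api": "servo_tool", "payload": {"plan": "0 0 0 0;0 0 0 0;0 0 0 0;0 0 0 0;0 0 0 0;0 0 0 0;0 0 0 0;0 0 0 0;0 0 0 0;0 0 0 0", "grip": 1, "grip_force": 25}}

```text
t: 34.1
tool_pos: [0.5426, 0.3271, 0.0694]
orientation: [2.415, 2.009, 0.001]
force: [3.6, -0.7, 0.7]
opening: 0.0622
gripper_force: 25.0
```

>>> {"api": "servo_tool", "payload": {"plan": "0 0 -0.01 0;0 0 -0.03 0;0 0 -0.06 0;0 0 -0.09 0;0 0 -0.11 0;0 0 -0.11 0;0 0 -0.11 0;0 0 -0.11 0;0 0 -0.11 0"}}

```text
t: 34.85
tool_pos: [0.5407, 0.3265, 0.1767]
orientation: [-2.414, -2.009, 0.006]
force: [1.2, 0.4, -1.4]
opening: 0.0619
gripper_force: 25.0
```

```bash
python3 - <<'E'
from h import *
for i in range(3): eyes.read_camera('wrist')
go(.6185,.017,.176,87.7)
E
```

```text
t35.00 pos [0.5412 0.3267 0.1773] rv [-2.414 -2.009  0.005] F [ 0.4  0.2 -1.7] op 0.0622 gf 24.999549673157162 q [0.46 0.25 1.46 0.   1.43 0.64]
-> (0.6185, 0.017, 0.176) shift [-0.2905  0.1323  0.0015] turn -8.16 rows 7.7
```

>>> {"api": "servo_tool", "payload": {"plan": "-0.035 0.016 0 -4;-0.072 0.033 0 -8.2;-0.109 0.05 0 -8.2;-0.146 0.066 0 -8.2;-0.183 0.083 0 -8.2;-0.22 0.1 0 -8.2;-0.257 0.117 0 -8.2;-0.289 0.132 0 -8.2;-0.289 0.132 0 -8.2;-0.289 0.132 0 -8.2;-0.289 0.132 0.02 -8.2;-0.289 0.132 0.05 -8.2"}}

```text
t: 36.0
tool_pos: [0.6219, 0.0198, 0.1322]
orientation: [2.261, 2.174, 0.008]
force: [0.8, -0.2, -1.2]
opening: 0.0624
gripper_force: 25.0
```

```bash
python3 - <<'E'
from h import *
for i in range(8): eyes.read_camera('wrist')
go(.618,.017,.083,87.7)
E
```

```text
t36.40 pos [0.6206 0.0194 0.1313] rv [2.263 2.176 0.003] F [ 0.2 -0.7 -1.1] op 0.0623 gf 24.999570689469692 q [-0.05  0.25  1.54  0.    1.34 -0.01]
-> (0.618, 0.017, 0.083) shift [-0.0025 -0.0026  0.0483] turn 0.07 rows 1.2
```

>>> {"api": "servo_tool", "payload": {"plan": "-0.002 -0.002 0 0;-0.002 -0.002 0.015 0;-0.002 -0.002 0.03 0;-0.002 -0.002 0.04 0;-0.002 -0.002 0.046 0;-0.002 -0.002 0.046 0;-0.002 -0.002 0.046 0;-0.002 -0.002 0.046 0;-0.002 -0.002 0.046 0;-0.002 -0.002 0.046 0;-0.002 -0.002 0.046 0;-0.002 -0.002 0.046 0"}}

```text
t: 37.4
tool_pos: [0.6174, 0.017, 0.0833]
orientation: [2.265, 2.177, 0.0]
force: [-0.2, 1.0, -0.3]
opening: 0.062
gripper_force: 25.0
```

>>> {"api": "servo_tool", "payload": {"plan": "0 0 0 0;0 0 0 0;0 0 0 0;0 0 0 0;0 0 0 0"}}

```text
t: 37.82
tool_pos: [0.6173, 0.017, 0.0832]
orientation: [2.265, 2.177, 0.0]
force: [0.2, -0.3, -0.4]
opening: 0.0619
gripper_force: 25.0
```

>>> {"api": "servo_tool", "payload": {"plan": "0 0 0 0;0.001 0 0 0;0.003 0 0 0;0.005 0 0 0;0.007 0 0 0;0.009 0 0 0;0.01 0 0 0;0.011 0 0 0;0.012 0 0 0;0.012 0 0 0;0.012 0 0 0;0.012 0 0 0", "grip": 1, "grip_force": 10}}

```text
t: 38.82
tool_pos: [0.6178, 0.0291, 0.0831]
orientation: [-2.265, -2.177, -0.0]
force: [-0.4, -1.2, -1.7]
opening: 0.0622
gripper_force: 10.0
```

>>> {"api": "servo_tool", "payload": {"plan": "0.001 0 0 0;0.001 0 0 0;0.002 0 0 0;0.002 0 0 0;0.002 0 0 0"}}

```text
t: 39.23
tool_pos: [0.6179, 0.0311, 0.0831]
orientation: [-2.265, -2.177, -0.0]
force: [0.6, -1.4, -2.5]
opening: 0.0622
gripper_force: 10.0
```

>>> {"api": "servo_tool", "payload": {"plan": "0.0005 0 0 0;0.001 0 0 0;0.001 0 0 0;0.001 0 0 0"}}

```text
t: 39.57
tool_pos: [0.6178, 0.0314, 0.0831]
orientation: [2.265, 2.177, -0.001]
force: [-1.6, -5.9, -2.1]
opening: 0.0617
gripper_force: 10.0
```

>>> {"api": "servo_tool", "payload": {"plan": "0.0005 0 0 0;0.001 0 0 0;0.001 0 0 0;0.001 0 0 0"}}

```text
t: 39.9
tool_pos: [0.6178, 0.0315, 0.0831]
orientation: [2.265, 2.176, -0.003]
force: [-1.3, -9.4, -1.1]
opening: 0.0627
gripper_force: 10.0
```

>>> {"api": "servo_tool", "payload": {"plan": "0.0005 0 0 0;0.001 0 0 0;0.001 0 0 0;0.001 0 0 0"}}

```text
t: 40.23
tool_pos: [0.6177, 0.0316, 0.0831]
orientation: [2.265, 2.175, -0.004]
force: [-2.4, -12.6, -1.4]
opening: 0.0626
gripper_force: 10.0
```

>>> {"api": "servo_tool", "payload": {"plan": "0 0 0 0;0 0 0 0;0 0 0 0;0 0 0 0;0 0 0 0;0 0 0 0;0 0 0 0", "grip": -1}}

```text
t: 40.82
tool_pos: [0.618, 0.0342, 0.0832]
orientation: [2.265, 2.177, 0.0]
force: [0.3, -0.1, 1.0]
opening: 0.0926
gripper_force: 0.0
```

>>> {"api": "servo_tool", "payload": {"plan": "-0.01 0 -0.02 0;-0.03 0 -0.05 0;-0.05 0 -0.09 0;-0.07 0 -0.13 0;-0.09 0 -0.16 0;-0.09 0 -0.16 0;-0.09 0 -0.16 0;-0.09 0 -0.16 0;-0.09 0 -0.16 0;-0.09 0 -0.16 0;-0.09 0 -0.16 0"}}

```text
t: 41.73
tool_pos: [0.6137, -0.0551, 0.2413]
orientation: [-2.262, -2.176, 0.003]
force: [-0.5, 0.3, 1.0]
opening: 0.0928
gripper_force: 0.0
```

```bash
python3 - <<'E'
from h import *
import pickle
s=st();c=cam('wrist');pickle.dump(c,open('w14.pkl','wb'))
a=c['image']
t=cam('top');sc=cam('scene');pickle.dump(sc,open('s14.pkl','wb'))
b=cv2.resize(sc['image'][205:290,230:330],(494,420),interpolation=cv2.INTER_CUBIC)
w=a[:,130:430]
cv2.imwrite('pics/m14.png',np.hstack([w,b]))
E
```

```text
t41.73 pos [ 0.6137 -0.0551  0.2413] rv [-2.262 -2.176  0.003] F [-0.5  0.3  1. ] op 0.0928 gf 0.0 q [-0.17  0.17  1.43  0.    1.54 -0.13]
```

View pics/m14.png

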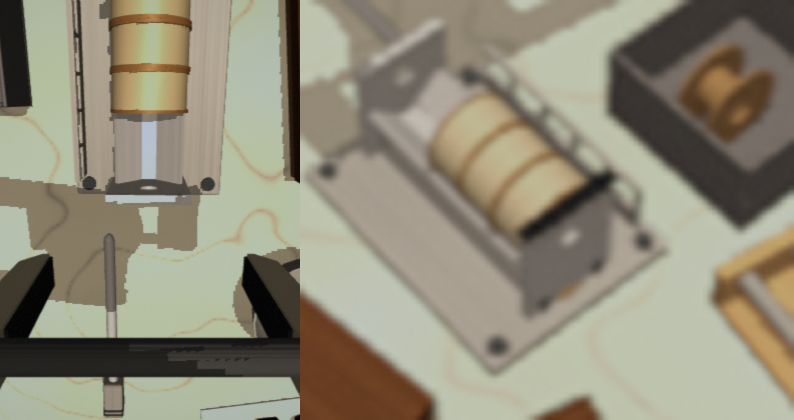

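The row is gapless against the stop, with the bores lined up. The spindle lies with its nose at (239,238) in wrist pixels and its grip around (244,390).

```bash
python3 - <<'E'
from h import *
import pickle
for f,n,r,e in(('w3.pkl',(236,229),(239,310),(242,405)),('w14.pkl',(239,237),(241,325),(244,410))):
    c=pickle.load(open(f,'rb'));print(onz(c,*n,.012).round(4),onz(c,*r,.012).round(4),onz(c,*e,.024).round(4))
go(.555,-.30,.2,87.8)
E
```

```text
[ 0.5693 -0.115   0.012 ] [ 0.5653 -0.2165  0.012 ] [ 0.5612 -0.3441  0.024 ]
[ 0.5694 -0.1154  0.012 ] [ 0.5642 -0.2256  0.012 ] [ 0.5615 -0.338   0.024 ]
t41.88 pos [ 0.6141 -0.0555  0.2423] rv [-2.264e+00 -2.177e+00  1.000e-03] F [-0.4  0.2 -0.1] op 0.093 gf 0.0 q [-0.17  0.17  1.43  0.    1.54 -0.13]
-> (0.555, -0.3, 0.2) shift [-0.2467 -0.0495  0.0423] turn -0.03 rows 6.1
```

>>> {"api": "servo_tool", "payload": {"plan": "-0.03 -0.007 0 0;-0.07 -0.015 0 0;-0.11 -0.022 0 0;-0.15 -0.03 0 0;-0.19 -0.037 0.01 0;-0.23 -0.045 0.04 0;-0.265 -0.045 0.07 0;-0.265 -0.045 0.095 0;-0.265 -0.045 0.1 0;-0.265 -0.045 0.1 0;-0.265 -0.045 0.1 0;-0.265 -0.045 0.1 0"}}

```text
t: 42.88
tool_pos: [0.5606, -0.3184, 0.1458]
orientation: [2.261, 2.177, 0.002]
force: [-0.7, 0.5, 0.3]
opening: 0.0934
gripper_force: 0.0
```

```bash
python3 - <<'E'
from h import *
import pickle
for i in range(5): eyes.read_camera('wrist')
st();c=cam('wrist');pickle.dump(c,open('w15.pkl','wb'));im=c['image'].astype(int)
cv2.imwrite('pics/w15.png',c['image'])
b=im.sum(2)//3
for v in (20,60,100,140,180,200,210,220,230,240,250,260,270,290): print(v,b[v,225:330:3].tolist())
E
```

```text
t43.13 pos [ 0.5599 -0.3187  0.1448] rv [2.262e+00 2.177e+00 1.000e-03] F [ 0.3  0.1 -0. ] op 0.0928 gf 0.0 q [-0.6   0.3   1.46  0.    1.38 -0.56]
20 [160, 161, 160, 161, 162, 160, 160, 160, 161, 160, 161, 160, 162, 160, 157, 88, 137, 161, 165, 144, 105, 159, 160, 159, 160, 160, 160, 160, 160, 159, 159, 160, 160, 161, 159]
60 [164, 163, 162, 162, 162, 163, 163, 162, 161, 162, 162, 162, 163, 162, 127, 93, 141, 166, 166, 146, 102, 162, 162, 162, 162, 163, 161, 161, 161, 161, 160, 162, 162, 161, 161]
100 [162, 164, 163, 163, 163, 165, 163, 163, 162, 163, 163, 163, 163, 163, 159, 95, 147, 168, 168, 144, 104, 163, 163, 163, 163, 164, 163, 162, 163, 164, 163, 163, 163, 162, 163]
140 [165, 163, 164, 164, 164, 165, 164, 164, 162, 157, 153, 155, 161, 163, 163, 101, 149, 170, 169, 140, 108, 163, 165, 164, 166, 164, 163, 164, 164, 164, 165, 165, 164, 164, 165]
180 [164, 165, 165, 164, 165, 165, 164, 165, 164, 164, 165, 165, 166, 166, 162, 101, 148, 170, 168, 134, 120, 167, 165, 165, 166, 166, 167, 165, 168, 167, 167, 167, 166, 166, 166]
200 [93, 92, 87, 83, 99, 142, 161, 164, 164, 165, 160, 15
[... 789 characters left out ...]
]
250 [101, 100, 101, 101, 101, 101, 101, 101, 102, 101, 101, 101, 102, 101, 99, 101, 101, 99, 100, 101, 102, 102, 104, 117, 166, 166, 108, 104, 105, 104, 105, 104, 104, 106, 105]
260 [84, 85, 90, 94, 95, 95, 97, 98, 99, 99, 99, 100, 101, 101, 101, 102, 101, 102, 104, 101, 102, 104, 104, 103, 104, 104, 104, 105, 105, 105, 106, 105, 104, 104, 105]
270 [101, 101, 102, 101, 102, 101, 101, 100, 100, 101, 101, 102, 102, 101, 101, 101, 101, 101, 114, 158, 151, 147, 145, 150, 155, 122, 99, 99, 99, 100, 99, 98, 96, 93, 89]
290 [103, 103, 102, 103, 102, 101, 102, 103, 103, 101, 102, 103, 115, 164, 164, 165, 163, 164, 164, 165, 163, 163, 165, 165, 165, 164, 165, 166, 166, 165, 166, 166, 166, 166, 164]
```

>>> {"api": "servo_tool", "payload": {"plan": "-0.005 0 0.03 0;-0.005 0 0.06 0;-0.005 0 0.09 0;-0.005 0 0.11 0;-0.005 0 0.121 0;-0.005 0 0.121 0;-0.005 0 0.121 0;-0.005 0 0.121 0;-0.005 0 0.121 0;-0.005 0 0.121 0"}}

```text
t: 44.02
tool_pos: [0.5598, -0.3246, 0.024]
orientation: [2.263, 2.175, 0.001]
force: [-0.3, 0.0, -0.4]
opening: 0.093
gripper_force: 0.0
```

>>> {"api": "servo_tool", "payload": {"plan": "0 0 0 0;0 0 0 0;0 0 0 0;0 0 0 0"}}

```text
t: 44.35
tool_pos: [0.5588, -0.3239, 0.0222]
orientation: [2.265, 2.177, 0.0]
force: [-0.3, -0.5, -0.1]
opening: 0.0931
gripper_force: 0.0
```

>>> {"api": "servo_tool", "payload": {"plan": "0 0 0.0015 0;0 0 0.0015 0;0 0 0.0015 0;0 0 0.0015 0;0 0 0.0015 0;0 0 0.0015 0;0 0 0.0015 0;0 0 0.0015 0;0 0 0.0015 0;0 0 0.0015 0;0 0 0.0015 0;0 0 0.0015 0", "grip": 1, "grip_force": 50}}

```text
t: 45.35
tool_pos: [0.5589, -0.324, 0.0207]
orientation: [2.265, 2.177, 0.0]
force: [0.5, 0.5, -0.5]
opening: 0.0238
gripper_force: 50.0
```

>>> {"api": "servo_tool", "payload": {"plan": "0 0 0 0;0 0 0 0;0 0 0 0;0 0 0 0;0 0 0 0;0 0 0 0"}}

```text
t: 45.85
tool_pos: [0.5589, -0.3239, 0.0207]
orientation: [2.265, 2.177, 0.0]
force: [0.1, -0.4, -0.1]
opening: 0.0235
gripper_force: 50.0
```

>>> {"api": "servo_tool", "payload": {"plan": "0 0 -0.01 0;0 0 -0.03 0;0 0 -0.061 0;0 0 -0.061 0;0 0 -0.061 0;0 0 -0.061 0;0 0 -0.061 0;0 0 -0.061 0"}}

```text
t: 46.52
tool_pos: [0.5577, -0.3232, 0.0797]
orientation: [-2.263, -2.175, 0.001]
force: [-0.0, 0.1, -3.0]
opening: 0.0238
gripper_force: 50.0
```

```bash
python3 - <<'E'
from h import *
for i in range(3): eyes.read_camera('wrist')
go(.604,-.305,.084,87.7)
E
```

```text
t46.67 pos [ 0.5582 -0.3235  0.0804] rv [-2.264e+00 -2.176e+00  1.000e-03] F [ 0.1 -0.2 -2.2] op 0.0239 gf 49.9979567527771 q [-0.6   0.37  1.5  -0.    1.27 -0.57]
-> (0.604, -0.305, 0.084) shift [ 0.0203  0.0451 -0.0036] turn 0.03 rows 1.2
```

>>> {"api": "servo_tool", "payload": {"plan": "0 0.015 -0.003 0;0 0.03 -0.003 0;0.01 0.045 -0.003 0;0.03 0.045 -0.003 0;0.045 0.045 -0.003 0;0.045 0.045 -0.003 0;0.045 0.045 -0.003 0;0.045 0.045 -0.003 0;0.045 0.045 -0.003 0;0.045 0.045 -0.003 0;0.045 0.045 -0.003 0;0.045 0.045 -0.003 0"}}

```text
t: 47.67
tool_pos: [0.6054, -0.2812, 0.0847]
orientation: [2.265, 2.176, -0.0]
force: [-0.9, 0.2, -2.2]
opening: 0.0234
gripper_force: 50.0
```

```bash
python3 - <<'E'
from h import *
import pickle
for i in range(6): eyes.read_camera('wrist')
go(.6053,-.28,.0837,87.73)
c=cam('top');s=cam('scene');pickle.dump((c,s),open('ts16.pkl','wb'))
st()
for n,c in(('top',c),('scene',s)):
    for p in[(.6147,-.055,.075),(.6134,-.071,.075)]: print(n,np.round(proj(c,p),1))
a=cv2.resize(c['image'][0:1,0:1],(1,1))
E
```

```text
t47.97 pos [ 0.6055 -0.2808  0.0846] rv [ 2.265  2.177 -0.   ] F [-0.4  0.3 -2.5] op 0.0234 gf 49.997931718826294 q [-0.51  0.42  1.43 -0.    1.29 -0.47]
-> (0.6053, -0.28, 0.0837) shift [ 0.0008 -0.0003  0.0009] turn 0.0 rows 0.0
t48.07 pos [ 0.6055 -0.2807  0.0846] rv [-2.265 -2.177  0.   ] F [-0.4  0.2 -2. ] op 0.0237 gf 49.99778151512146 q [-0.51  0.42  1.43 -0.    1.29 -0.47]
top [300.5 184.1]
top [305.8 184.7]
scene [249.5 218.7]
scene [246.6 215.7]
```

>>> {"api": "servo_tool", "payload": {"plan": "0.004 0 0.001 0;0.008 0 0.001 0;0.011 0 0.001 0;0.014 0 0.001 0;0.016 0 0.001 0;0.018 0 0.001 0;0.02 0 0.001 0;0.02 0 0.001 0;0.02 0 0.001 0;0.02 0 0.001 0"}}

```text
t: 48.9
tool_pos: [0.6063, -0.2609, 0.0837]
orientation: [2.265, 2.177, -0.0]
force: [-0.2, -0.6, -2.0]
opening: 0.0236
gripper_force: 50.0
```

>>> {"api": "servo_tool", "payload": {"plan": "0.002 0 0 0;0.004 0 0 0;0.004 0 0 0;0.004 0 0 0;0.004 0 0 0"}}

```text
t: 49.32
tool_pos: [0.6065, -0.2568, 0.0837]
orientation: [2.265, 2.177, -0.0]
force: [-0.1, -0.1, -2.7]
opening: 0.0236
gripper_force: 50.0
```

>>> {"api": "servo_tool", "payload": {"plan": "0.003 0 0 0;0.006 0 0 0;0.009 0 0 0;0.012 0 0 0;0.015 0 0 0;0.015 0 0 0;0.015 0 0 0;0.015 0 0 0;0.015 0 0 0"}}

```text
t: 50.07
tool_pos: [0.6071, -0.2419, 0.0837]
orientation: [2.265, 2.177, 0.0]
force: [1.0, 0.4, -2.9]
opening: 0.0238
gripper_force: 50.0
```

>>> {"api": "servo_tool", "payload": {"plan": "0.004 0 0 0;0.008 0 0 0;0.012 0 0 0;0.016 0 0 0;0.02 0 0 0;0.024 0 0 0;0.028 0 0 0;0.032 0 0 0;0.032 0 0 0;0.032 0 0 0;0.032 0 0 0"}}

```text
t: 50.98
tool_pos: [0.6084, -0.2099, 0.0837]
orientation: [2.265, 2.177, -0.0]
force: [0.3, 0.2, -2.4]
opening: 0.0237
gripper_force: 50.0
```

>>> {"api": "servo_tool", "payload": {"plan": "0.005 0 0 0;0.01 0 0 0;0.015 0 0 0;0.02 0 0 0;0.025 0 0 0;0.03 0 0 0;0.036 0 0 0;0.042 0 0 0;0.048 0 0 0;0.05 0 0 0;0.05 0 0 0;0.05 0 0 0"}}

```text
t: 51.98
tool_pos: [0.6104, -0.1597, 0.0837]
orientation: [2.264, 2.177, -0.0]
force: [-0.7, 0.7, -3.1]
opening: 0.0237
gripper_force: 50.0
```

>>> {"api": "servo_tool", "payload": {"plan": "0.006 0 0 0;0.012 0 0 0;0.018 0 0 0;0.024 0 0 0;0.03 0 0 0;0.036 0 0 0;0.042 0 0 0;0.046 0 0 0;0.05 0 0 0;0.05 0 0 0;0.05 0 0 0;0.05 0 0 0"}}

```text
t: 52.98
tool_pos: [0.6123, -0.1101, 0.0837]
orientation: [2.265, 2.177, -0.0]
force: [0.9, -0.2, -2.6]
opening: 0.0235
gripper_force: 50.0
```

```bash
python3 - <<'E'
from h import *
s=st();print(np.round(s['wrist_torque'],2))
go(.6132,-.0807,.0837,87.73)
E
```

```text
t52.98 pos [ 0.6123 -0.1101  0.0837] rv [ 2.265  2.177 -0.   ] F [ 0.9 -0.2 -2.6] op 0.0235 gf 49.99786198139191 q [-0.26  0.31  1.57 -0.    1.26 -0.22]
[ 0.   -0.11 -0.02]
t52.98 pos [ 0.6123 -0.1101  0.0837] rv [ 2.265  2.177 -0.   ] F [ 0.9 -0.2 -2.6] op 0.0235 gf 49.99786198139191 q [-0.26  0.31  1.57 -0.    1.26 -0.22]
-> (0.6132, -0.0807, 0.0837) shift [ 0.0294 -0.0003 -0.    ] turn 0.0 rows 0.7
```

>>> {"api": "servo_tool", "payload": {"plan": "0.002 0 0 0;0.004 0 0 0;0.006 0 0 0;0.008 0 0 0;0.01 0 0 0;0.012 0 0 0;0.014 0 0 0;0.016 0 0 0;0.018 0 0 0;0.018 0 0 0;0.018 0 0 0"}}

```text
t: 53.9
tool_pos: [0.613, -0.0918, 0.0837]
orientation: [2.265, 2.177, -0.0]
force: [-0.6, -0.9, -2.3]
opening: 0.0234
gripper_force: 50.0
```

>>> {"api": "servo_tool", "payload": {"plan": "0.002 0 0 0;0.004 0 0 0;0.006 0 0 0;0.008 0 0 0;0.008 0 0 0;0.008 0 0 0"}}

```text
t: 54.4
tool_pos: [0.6133, -0.0837, 0.0836]
orientation: [-2.265, -2.177, 0.0]
force: [-1.6, 0.0, -2.7]
opening: 0.0236
gripper_force: 50.0
```

>>> {"api": "servo_tool", "payload": {"plan": "0.002 0 0 0;0.004 0 0 0;0.006 0 0 0;0.007 0 0 0;0.007 0 0 0;0.007 0 0 0;0.007 0 0 0"}}

```text
t: 54.98
tool_pos: [0.6135, -0.0782, 0.0837]
orientation: [2.265, 2.176, -0.002]
force: [-0.4, -5.8, -3.1]
opening: 0.0234
gripper_force: 50.0
```

>>> {"api": "servo_tool", "payload": {"plan": "0.001 0 0 0;0.002 0 0 0;0.003 0 0 0;0.003 0 0 0;0.003 0 0 0;0.003 0 0 0"}}

```text
t: 55.48
tool_pos: [0.6135, -0.078, 0.0838]
orientation: [2.264, 2.172, -0.007]
force: [-1.1, -15.9, -4.1]
opening: 0.0236
gripper_force: 50.0
```

```bash
python3 - <<'E'
from h import *
import pickle
w=pickle.load(open('w15.pkl','rb'))
for v in(194,197,198):print('shoulder w15',onz(w,277,v,.024).round(4))
print('end',onz(w,277,246,.024).round(4),onz(w,277,246,.02).round(4))
s=cam('scene')
E=np.array([.615,-.055,.075]);u=np.array([.04,.9992,0])
for d in (.176,.186,.190,.194): print(d,np.round(proj(s,E+u*d),1))
o=pickle.load(open('s14.pkl','rb'))
y0,x0=235,270
f=lambda i:cv2.resize(i[y0:y0+50,x0:x0+50],(390,390),interpolation=cv2.INTER_NEAREST)
t=cam('top')
cv2.imwrite('pics/m17.png',np.hstack([f(s['image']),f(o['image'])]))
E
```

```text
shoulder w15 [ 0.561  -0.3055  0.024 ]
shoulder w15 [ 0.561  -0.3078  0.024 ]
shoulder w15 [ 0.5609 -0.3086  0.024 ]
end [ 0.5594 -0.3474  0.024 ] [ 0.5594 -0.349   0.02  ]
0.176 [284.8 252.6]
0.186 [287.  254.6]
0.19 [287.8 255.5]
0.194 [288.7 256.3]
```

View pics/m17.png

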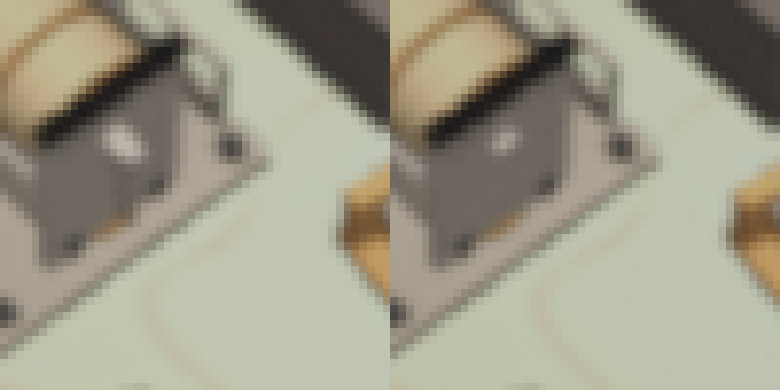

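The scene crop shows the nose standing out of the stop plate at (125,145) in the left half, where the right half shows the bare hole. That matches the home position. I release and check the gap at the shoulder from straight above.

>>> {"api": "servo_tool", "payload": {"plan": "-0.003 0 0 0;-0.003 0 0 0;-0.003 0 0 0;-0.003 0 0 0;-0.003 0 0 0;-0.003 0 0 0;-0.003 0 0 0;-0.003 0 0 0", "grip": -0.2, "grip_force": 5}}

```text
t: 56.25
tool_pos: [0.6136, -0.0767, 0.0837]
orientation: [-2.265, -2.177, -0.0]
force: [0.5, 0.6, 0.1]
opening: 0.0558
gripper_force: 0.0
```

>>> {"api": "servo_tool", "payload": {"plan": "0 0 -0.02 0;0 0 -0.05 0;-0.03 0 -0.08 0;-0.06 0 -0.11 0;-0.06 0 -0.12 0;-0.06 0 -0.12 0;-0.06 0 -0.12 0;-0.06 0 -0.12 0;-0.06 0 -0.12 0;-0.06 0 -0.12 0"}}

```text
t: 57.08
tool_pos: [0.6103, -0.1356, 0.2014]
orientation: [-2.261, -2.176, 0.002]
force: [0.3, 0.1, -0.0]
opening: 0.0557
gripper_force: 0.0
```

```bash
python3 - <<'E'
from h import *
import pickle
for i in range(4): eyes.read_camera('wrist')
st();c=cam('wrist');pickle.dump(c,open('w18.pkl','wb'));cv2.imwrite('pics/w18.png',c['image'])
im=c['image'].astype(int).sum(2)//3
u,v=proj(c,(.613,-.08,.087));print('grip at',u,v)
P=[proj(c,(.615,-.055,.1)),proj(c,(.615,-.047,.1)),proj(c,(.6135,-.055,.087)),proj(c,(.613,-.105,.087))];print(np.round(P,1))
for k in(-6,0,6):
    col=int(round(P[2][0]))+k;print(col,[(r,int(im[r,col])) for r in range(int(P[1][1])-6,int(P[3][1])+8)])
print(onz(c,277,P[2][1],.087),onz(c,277,P[2][1]+3,.087))
E
```

```text
t57.28 pos [ 0.611  -0.1364  0.203 ] rv [-2.264e+00 -2.177e+00  1.000e-03] F [ 0.3  0.2 -0.5] op 0.056 gf 0.0 q [-0.3   0.22  1.45  0.    1.47 -0.26]
grip at 276.3094274939889 136.30300743357645
[[277.8  99. ]
 [277.3  86.1]
 [275.6  99.2]
 [277.7 171.4]]
270 [(80, 108), (81, 109), (82, 109), (83, 110), (84, 109), (85, 110), (86, 114), (87, 154), (88, 188), (89, 191), (90, 191), (91, 191), (92, 190), (93, 191), (94, 190), (95, 191), (96, 191), (97, 190), (98, 192), (99, 186), (100, 137), (101, 63), (102, 66), (103, 81), (104, 128), (105, 140), (106, 141), (107, 142), (108, 142), (109, 143), (110, 142), (111, 143), (112, 142), (113, 142), (114, 143), (115, 143), (116, 143), (117, 143), (118, 142), (119, 142), (120, 143), (121, 143), (122, 143), (123, 142), (124, 144), (125, 142), (126, 143), (127, 142), (128, 143), (129, 143), (130, 145), (131, 144), (132, 143), (133, 144), (134, 144), (135, 145), (136, 144), (137, 144), (138, 144), (139, 144), (140, 145), (141, 145), (142, 144), (143, 144), (144, 145), (145, 145), (146, 145), (147, 146), (148, 145), (149, 145), (150, 145), (151, 144)
[... 2016 characters left out ...]
26, 152), (127, 151), (128, 148), (129, 151), (130, 151), (131, 151), (132, 151), (133, 150), (134, 150), (135, 150), (136, 149), (137, 150), (138, 150), (139, 150), (140, 148), (141, 150), (142, 149), (143, 149), (144, 148), (145, 148), (146, 149), (147, 149), (148, 148), (149, 148), (150, 149), (151, 149), (152, 148), (153, 143), (154, 81), (155, 55), (156, 52), (157, 58), (158, 102), (159, 144), (160, 149), (161, 142), (162, 95), (163, 57), (164, 53), (165, 54), (166, 83), (167, 141), (168, 145), (169, 131), (170, 110), (171, 104), (172, 174), (173, 182), (174, 181), (175, 180), (176, 181), (177, 182), (178, 181)]
[ 0.61446311 -0.05503708  0.087     ] [ 0.61438616 -0.0570032   0.087     ]
```

```bash
python3 - <<'E'
from h import *
import pickle
for f in('w14.pkl','w18.pkl'):
    c=pickle.load(open(f,'rb'));im=c['image'].astype(int);u,v=proj(c,(.6178,.0165,.107));print(u,v)
    v0=max(0,int(v)-14);print([(r,im[r,int(u)+15].tolist(),onz(c,u,r,.107).round(4)[1]) for r in range(v0,v0+28,2)])
E
```

```text
278.9476369378916 112.9702846192938
[(98, [121, 173, 181], np.float64(0.0271)), (100, [121, 172, 181], np.float64(0.0257)), (102, [122, 173, 183], np.float64(0.0243)), (104, [120, 171, 181], np.float64(0.0229)), (106, [120, 172, 182], np.float64(0.0215)), (108, [121, 171, 182], np.float64(0.02)), (110, [74, 123, 159], np.float64(0.0186)), (112, [51, 96, 143], np.float64(0.0172)), (114, [80, 90, 101], np.float64(0.0158)), (116, [82, 89, 97], np.float64(0.0143)), (118, [80, 89, 95], np.float64(0.0129)), (120, [111, 122, 131], np.float64(0.0115)), (122, [126, 138, 147], np.float64(0.01)), (124, [127, 139, 148], np.float64(0.0086))]
277.8276959758525 -30.767027354435157
[(0, [77, 85, 91], np.float64(0.0007)), (2, [76, 84, 90], np.float64(-0.0003)), (4, [76, 83, 90], np.float64(-0.0014)), (6, [77, 85, 91], np.float64(-0.0024)), (8, [79, 86, 91], np.float64(-0.0035)), (10, [77, 84, 90], np.float64(-0.0046)), (12, [85, 94, 100], np.float64(-0.0056)), (14, [120, 132, 140], np.float64(-0.0067)), (16, [119, 130, 139], np.float64(-0.0078)), (18, [119, 130, 140], np.float64(-0.0088)), (20, [120, 131, 141], np.float64(-0.0099)), (22, [121, 132, 142], np.float64(-0.011)), (24, [121, 131, 141], np.float64(-0.0121)), (26, [120, 132, 142], np.float64(-0.0132))]
```

>>> {"api": "servo_tool", "payload": {"plan": "0.02 0 -0.02 0;0.05 0 -0.04 0;0.08 0 -0.04 0;0.08 0 -0.04 0;0.08 0 -0.04 0;0.08 0 -0.04 0;0.08 0 -0.04 0;0.08 0 -0.04 0"}}

```text
t: 58.0
tool_pos: [0.6141, -0.058, 0.243]
orientation: [-2.266, -2.175, 0.001]
force: [-0.6, 0.0, -0.5]
opening: 0.0556
gripper_force: 0.0
```

```bash
python3 - <<'E'
from h import *
for i in range(5): eyes.read_camera('wrist')
c=cam('wrist');im=c['image'].astype(int);u,v=proj(c,(.6178,.0165,.107))
for k in (-15,15):
    print([(r,im[r,int(u)+k].tolist(),float(onz(c,u,r,.107).round(4)[1])) for r in range(int(v)-6,int(v)+8,2)])
# cream/flange boundaries up the row
col=im[:,int(u)+15];print([(r,float(onz(c,u,r,.107)[1].round(4))) for r in range(0,int(v)+6) if col[r,2]-col[r,0]>70])
s=st()
E
```

```text
[(103, [128, 181, 195], 0.0212), (105, [124, 176, 191], 0.0198), (107, [53, 100, 146], 0.0183), (109, [54, 98, 145], 0.0169), (111, [84, 92, 100], 0.0155), (113, [83, 91, 98], 0.014), (115, [83, 92, 98], 0.0126)]
[(103, [130, 183, 195], 0.0212), (105, [128, 182, 194], 0.0198), (107, [65, 116, 161], 0.0183), (109, [53, 100, 148], 0.0169), (111, [87, 97, 108], 0.0155), (113, [89, 97, 104], 0.014), (115, [90, 98, 104], 0.0126)]
[(11, 0.0822), (12, 0.0815), (13, 0.0809), (14, 0.0803), (15, 0.0797), (16, 0.0791), (17, 0.0784), (18, 0.0778), (60, 0.0507), (61, 0.05), (62, 0.0494), (63, 0.0487), (64, 0.048), (65, 0.0474), (66, 0.0467), (67, 0.046), (107, 0.0183), (108, 0.0176), (109, 0.0169)]
t58.30 pos [ 0.6144 -0.0573  0.2435] rv [-2.265 -2.176  0.   ] F [-0.5 -0.1 -0.4] op 0.0557 gf 0.0 q [-0.18  0.17  1.43 -0.    1.54 -0.14]
```

```bash
python3 -c "
from h import *
print(robot.close_job())"
```

```text
the job is handed in; nothing more can be done
None
```

The job is handed in: the empty reel is in the tub, the three full reels sit without gaps against the stop plate, and the spindle is threaded through with its grip home against the entry plate, to within about 1 mm on the wrist camera.

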